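# Weigh two press dies and load the sound one

## Task

One of the two steel press dies has a hidden void and is lighter. Set them on opposite pans of the balance, let go and let the beam tip, then take the heavier die, stand it on the open front of the die shoe and slide it in under the lips until its flange has pushed the sprung stop fully in; the stop is delicate, so never push it with more than 8 N. Leave it there and the lighter die on its pan, set the dies down gently on balance and shoe (25 N at most), keep them upright and do not disturb the spool, the card box or the bottle.

Things in the scene. Friction and masses are not known exactly. Their poses are not given: they have to be found in the camera images.
- die_1: bare steel press die, looks the same as the other: round flange 60 mm across, 10 mm thick, with a round stem 25 mm across rising to 64 mm above the underside. Origin: centre of the underside, z up along the stem. Weighs 0.30 to 0.49 kg; one of the two is at least 0.09 kg lighter by an unseen void; which one changes from start to start.
- die_2: bare steel press die, looks the same as the other: round flange 60 mm across, 10 mm thick, with a round stem 25 mm across rising to 64 mm above the underside. Origin: centre of the underside, z up along the stem. Weighs 0.30 to 0.49 kg; one of the two is at least 0.09 kg lighter by an unseen void; which one changes from start to start.
- scale: low equal-arm balance, bolted down: dark base plate 100 x 200 x 16 mm with a bearing in the middle. Origin: centre of the underside; z up; the beam runs along its y axis, 44 mm above the origin.
- beam (a joint): angle of the balance beam, rad, from -0.09 to 0.09 (end stops), 0 level. Positive: pan_l is up and pan_r down; negative: pan_l is down and pan_r up. Empty, it stays where it is left; it is damped, and with a load difference it tips to its end stop within about 1 s. A pan gives way under a light push until the end stop.
- pan_l: flat round brass pan, 110 mm across with a rim bead 3 mm high, on the +y end of the beam, 130 mm from the middle; it stays level. Origin: pivot below the middle of the pan; the pan's upper face is 30 mm above it. Moves about 12 mm up and down from level.
- pan_r: the same pan on the -y end of the beam, 130 mm from the middle; origin likewise, upper face 30 mm above it.
- shoe: die shoe, bolted down: a low channel open at the front. Origin: underside, middle of the channel's mouth; +x points into the channel, z up. Floor plate 4 mm thick, 84 mm wide, x = -75 to 130 mm; in front of the mouth (x < 0, the apron) it is open from above. A die is home, the sprung stop fully in, with its centre somewhere between x = 22 and 58 mm.
- shoe_slot (a point): point at the slot's middle, on the shoe's centre line 40 mm past the mouth, at the upper face of the lips, 22 mm above the bench. The channel is 64 mm wide between its walls, flared at the mouth; the lips overhang it 17 to 22 mm above the bench and leave a slot 34 mm wide for the stem, x = 10 to 72 mm. The flange passes under the lips with 3 mm of height to spare.
- stop_block: block of the adjustable stop under the rear cover of the shoe; origin: its front face, on the channel's floor, 105 mm behind the mouth. In front of it, all but hidden under the two lips, stand the stop's two prongs with sprung noses, which meet the flange left and right; how far they reach towards the mouth is set differently every time, so home must be found by feel.
- stop_pin (a joint): how far the sprung noses of the stop have been pushed in, m: 0 free, 0.004 fully in. The spring is weak (about 0.25 N at first touch, 0.7 N fully in), so that the die's own friction (1.5 N or more) keeps it in; from there on the stop is rigid.
- spool_1: bystander: small thread spool, 39 mm across, 45 mm high; origin at the centre of its underside.
- thread_card: bystander: small white box with thread cards, 68 x 80 x 31 mm; origin at the centre of its underside.
- edge_paint_b: bystander: brown bottle with white cap, 34 mm across, 75 mm high; origin at the centre of its underside.
Mind the look-alikes: they are no part of the job. Leave any green or pink look-alike of the die_2 alone. What is shaped like the die_1 but black is not meant.

How it is judged:
By the outcome, as a careful person would: the job done as asked, in the order asked, and still so for the second after the job is handed in, with the robot touching nothing.
It also fails if it takes over 72 s, if anything falls off the work surface, if the arm or the gripper's body presses on something with over 40 N, if the wrist force passes 120 N, or if a joint passes its speed limit or range.

## Robot

A 6-joint arm with a two-finger parallel gripper is mounted at the origin on a cart in front of the work surface, level with it; the furniture and walls round the work are solid. World frame = base frame: x ahead of the robot, y to its left, z up, the work surface at z = 0. Lengths are in mm, angles in rad, forces in N, time in s.
With the tool pointing down it reaches from about 400 to 925 mm from the base axis. Payload 12.5 kg.
Tool frame: the origin (TCP) lies midway between the tips of the shut fingers; the grasp point (between the pads) lies 19 mm behind it; z points along the fingers, y is the direction in which the jaws open and shut (so a half turn about z gives the same grasp; the last joint's range is limited). The gripper opens to 95 mm and grips with 3 to 60 N. Pads are 20 mm wide; open, the fingers measure 119 mm over their backs; the gripper's body (75 mm by 180 mm) begins 59 mm behind the grasp point.
Start: joints at [-1.362, 0.491, 1.559, -0, 1.092, -0.106], TCP at [193.54, -594.297, 214.661] pointing down, gripper open.
Joint ranges: [-3.1, 3.1], [-0.84, 2.19], [0.05, 2.79], [-1.13, 4.28], [0.06, 2.93], [-2.69, 2.69]. Speed limits (rad/s): [2.22, 2.22, 2.79, 3.14, 3.14, 3.14].

## Interface

Orientations are given as [roll, pitch, yaw] about the fixed x, y, z axes, in that order (R = Rz(yaw) Ry(pitch) Rx(roll)).
In Python, from cell import env, eyes, job_done, boxes_of, regions_of gives the robot as it stands.
- The arm moves only by the tool send_rows, never from a script. Its argument "plan" is text: rows parted by semicolons, each of 5 numbers parted by spaces: the shift along the tool's x, y, z in mm, then the turn about the tool's z in rad, then the finger opening in mm, from 0 to 95.1. In form: x y z roll gripper; .... A call has 1 to 8 rows; each row shifts and turns the pose as measured when the row begins, along the tool's axes as they then stand; what a row does not reach is not made up. A row lasts 1/10 s, in which the tool goes at most 50 mm and 8.59 degrees, less where a joint would pass 70% of its speed; a pose out of reach is approached as far as the arm can. A call with a gripper value outside its range is refused whole. The fingers move at their own pace and stop on an object; the grip force is fixed at half the most. Time passes only in rows, so rows that do not move let the fingers close. It gives the time, the measured TCP pose, the force and the opening at its end, in the units of the state.
- env.state(): the state, without advancing time (a new reading comes with each control period).
- eyes.read_camera(name): name is "scene" or "top" or "wrist"; returns a dict with "image" (420x560x3 uint8, red, green, blue), "vertical_fov" (degrees; the focal length in pixels is half the picture's height over the tangent of half this angle, whatever the lens; pixels are square), "cx", "cy" (the principal point, pixels), "extrinsics" (4x4, takes a point from camera to world coordinates). Camera axes: x right, y up, looking along -z (the intrinsics and any distortion apply to the point x, -y, -z); pixel columns grow to the right and rows downward; lengths in mm; the calibration is good to about 2 mm. A picture is of the moment at which its call begins. There is no depth.
- job_done(): hands the job in, once; it reports no verdict.
Trained networks look in a picture, given as the dict that the camera call returned (one of the last four; its "shot" number tells which), for a name from the list of things; names that differ only in an ending like _2 or _b are one class to them, and where a whole thing is asked for, a point or a joint stands for the part that bears it (a point fixed in the world has none). Each returns a list of dicts, best first, with "confidence" (0 to 1); they miss things now and then, are a little off and sometimes report something else, mostly with a low value. They report only what shows in the picture. A call takes as long as a camera call. They do not tell look-alikes from the thing itself.
- boxes_of(target, picture): "bbox" ([left, top, width, height] in pixels, round what is visible of it).
- regions_of(target, picture): "pixels" (420x560 bool, what is visible of it) and "bbox" ([left, top, width, height] in pixels, round what is visible of it).
The state is a dict: "t": time; "joints": joint angles; "qvel": joint speeds; "tau": joint torques, N m; "eef_pos": TCP position; "tcp_rot": TCP orientation; "ft_force": force on the tool from outside, world axes, zero at the start; "moment": the same for the moment, N m; "opening": opening from 0.0 (shut) to 1.0 (fully open).
Only numpy, scipy, OpenCV 4.12 (cv2) and the standard library are available. Lean on these libraries where they do the work, as an engineer would, in place of code of your own. Each camera call takes 0.05 s, during which the arm holds its last target.

## Working session

There is one attempt and no reset: what is moved stays moved. The work goes in short steps, Python scripts to look and compute and a tool call to move; the robot and the scene stay as the last step left them, time stands still between calls to the robot, and variables do not carry over. Pictures are saved under pics/ and viewed, and the job is handed in when it is done.

Besides the shell and the picture viewer there is one more tool, called after "Request:" as a command line: name --argument value ..., lists and objects as JSON in quotes. send_rows: Moves the arm, as the interface text tells. Its arguments: {"type":"object","properties":{"plan":{"type":"string"}},"required":["plan"]}

```bash
ls; mkdir -p pics
cat > h.py <<'E'
import numpy as np, cv2
from cell import env, eyes, job_done, boxes_of, regions_of
def shot(n,f=None):
    p=eyes.read_camera(n)
    if f: cv2.imwrite('pics/'+f,p['image'][:,:,::-1])
    return p
def foc(p): return p['image'].shape[0]/2/np.tan(np.radians(p['vertical_fov'])/2)
def ray(p,u,v,z):
    f=foc(p);d=np.array([(u-p['cx'])/f,-(v-p['cy'])/f,-1]);E=np.array(p['extrinsics']);d=E[:3,:3]@d;o=E[:3,3]
    return o+d*(z-o[2])/d[2]
def proj(p,X):
    E=np.array(p['extrinsics']);c=E[:3,:3].T@(np.array(X)-E[:3,3]);f=foc(p)
    return p['cx']+f*c[0]/-c[2], p['cy']-f*c[1]/-c[2]
E
python3 - <<'E'
from h import *
print(env.state())
for n in ['scene','top','wrist']:
    p=shot(n,n+'0.png'); print(n,{k:v for k,v in p.items() if k!='image'})
    for t in ['die_1','scale','pan_l','shoe','stop_block','spool_1','thread_card','edge_paint_b']:
        for b in boxes_of(t,p): print(t,np.round(b['bbox']),round(b['confidence'],2))
E
```

```text
pics
{'t': 0.0, 'joints': array([-1.36159659e+00,  4.91560455e-01,  1.55939965e+00, -2.10359909e-05,
        1.09170022e+00, -1.05584722e-01]), 'qvel': array([ 0.0011066 , -0.00039293,  0.00018166,  0.00013537,  0.00291111,
        0.00122644]), 'tau': array([ 3.22863096e-03, -6.12633848e+01, -2.58184594e+01,  6.93239481e-02,
        4.81184351e-02, -7.11094117e-05]), 'eef_pos': array([ 193.48711969, -594.06477441,  214.07834145]), 'tcp_rot': array([-3.14052897e+00, -9.39663181e-05,  3.14794111e-01]), 'ft_force': array([-0.501176 ,  0.1146511, -0.2583953]), 'moment': array([ 0.03611277, -0.02162868,  0.02536769]), 'opening': 0.9983078233835946}
scene {'vertical_fov': 51.02201103072497, 'cx': 276.15262036594, 'cy': 211.7518036817689, 'extrinsics': array([[-5.34307188e-01,  4.36496730e-01, -7.23869073e-01,
        -2.85146444e+02],
       [-8.45252977e-01, -2.83953049e-01,  4.52678773e-01,
         6.01126346e+02],
       [-7.95202645e-03,  8.53722010e-01,  5.20668315e-01,
         6.29930964e+02],
       [ 0.00000000e+00,  0.00000000e+00,  0.00000000e+00,
         1.00000000e+00]]), '
[... 1333 characters left out ...]
.  63.  51.] 0.75
spool_1 [320. 170.  64.  47.] 0.54
spool_1 [294. 223.  18.  20.] 0.53
spool_1 [299. 151.   9.  17.] 0.51
thread_card [201. 153.  26.  24.] 0.81
edge_paint_b [237. 152.  11.  16.] 0.55
edge_paint_b [322. 167.  64.  49.] 0.2
wrist {'vertical_fov': 65.12873822260839, 'cx': 273.7641930522626, 'cy': 209.96602926965653, 'extrinsics': array([[ 3.09533573e-01,  9.11859193e-01,  2.69632675e-01,
         2.69385854e+02],
       [-9.50888388e-01,  2.96682452e-01,  8.82654886e-02,
        -5.69605144e+02],
       [ 4.90413952e-04, -2.83711712e-01,  9.58909497e-01,
         3.83954587e+02],
       [ 0.00000000e+00,  0.00000000e+00,  0.00000000e+00,
         1.00000000e+00]]), 'shot': 3}
```

Run:
```python
import cv2
a=cv2.imread('pics/top0.png');cv2.imwrite('pics/top0c.png',cv2.resize(a[130:310,140:400],None,fx=3,fy=3,interpolation=2))
a=cv2.imread('pics/scene0.png');cv2.imwrite('pics/scene0c.png',cv2.resize(a[160:360,130:390],None,fx=3,fy=3,interpolation=2))
```

```text
(no output)
```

View pics/top0c.png

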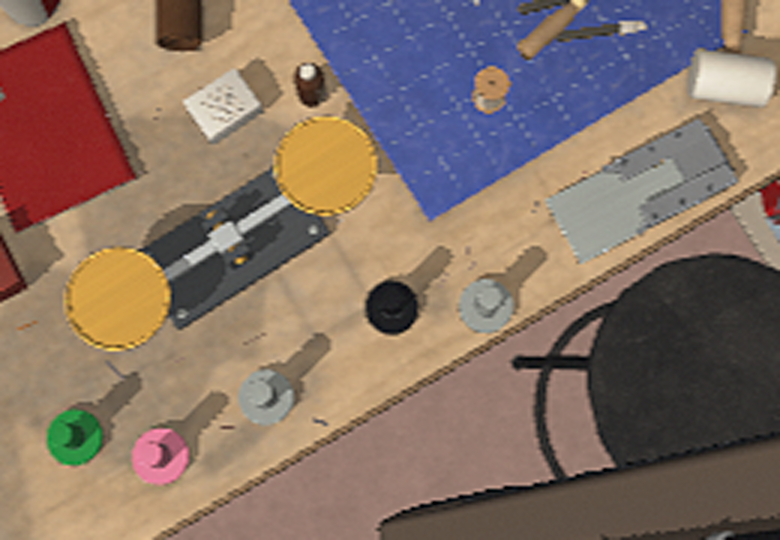

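View pics/scene0c.png

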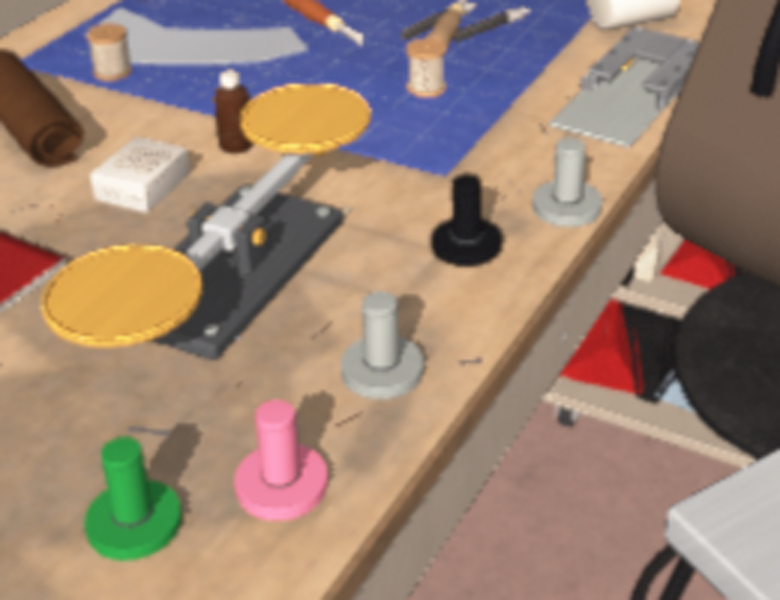

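View pics/top0.png

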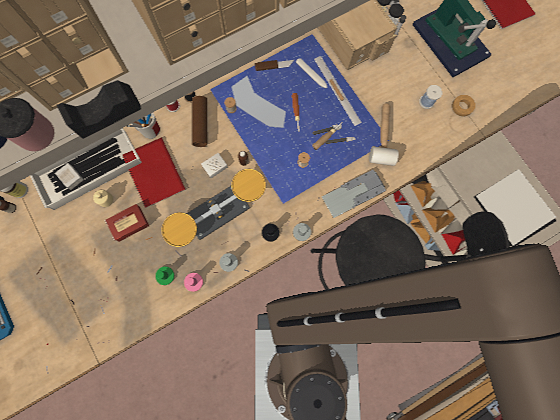

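```bash
cat > m.py <<'E'
from h import *
P=shot('top'); 
for t in ['die_1','pan_l','shoe','scale','spool_1','edge_paint_b','thread_card']:
    for r in regions_of(t,P):
        ys,xs=np.nonzero(r['pixels'])
        if len(xs)==0: continue
        z={'die_1':10,'pan_l':77}.get(t,10)
        cnt=max(cv2.findContours(r['pixels'].astype(np.uint8),0,2)[0],key=len)
        (cx,cy),ax,an=cv2.fitEllipse(cv2.convexHull(cnt)) if len(cv2.convexHull(cnt))>5 else ((xs.mean(),ys.mean()),0,0)
        print('top',t,round(r['confidence'],2),np.round([cx,cy]),np.round(ax),np.round(ray(P,cx,cy,z),1), P['image'][int(cy),int(cx)])
S=shot('scene')
for t in ['die_1','pan_l']:
    for r in regions_of(t,S):
        ys,xs=np.nonzero(r['pixels'])
        b=r['bbox'];print('scene',t,round(r['confidence'],2),np.round(b))
        if t=='die_1':
            l,tt,w,h=b
            # stem top: upper rows
            sel=ys<tt+4; u=xs[sel].mean(); print('  stemtop',np.round(ray(S,u,tt+2.5,64),1),'flange',np.round(ray(S,l+w/2,tt+h-w*0.3,10),1))
        else:
            c=(b[0]+b[2]/2,b[1]+b[3]/2)
            for z in (65,77,89): print('  ',z,np.round(ray(S,*c,z),1))
c=lambda x,y:(140+x/3,130+y/3)
for n,q,z in [('apronL',(548,197),4),('apronR',(580,262),4),('rearL',(703,118),22),('rearR',(742,180),22),('slotend',(680,165),22)]:
    print(n,np.round(ray(P,*c(*q),z),1))
E
python3 m.py
```

```text
top die_1 0.66 [193. 282.] [18. 20.] [298.4 359.7  10. ] [240 140 168]
top die_1 0.64 [301. 231.] [17. 18.] [458.8   9.2  10. ] [149 152 144]
top die_1 0.58 [228. 262.] [18. 19.] [360.7 248.4  10. ] [163 165 157]
top die_1 0.56 [164. 276.] [16. 17.] [316.2 453.   10. ] [ 36 103  50]
top die_1 0.51 [270. 232.] [17. 18.] [457.4 111.9  10. ] [37 35 38]
top pan_l 0.78 [178. 229.] [34. 36.] [457.7 398.3  77. ] [211 160  73]
top shoe 0.89 [353. 193.] [31. 74.] [ 589.9 -169.8   10. ] [153 156 148]
top scale 0.91 [212. 207.] [ 46. 120.] [544.5 303.8  10. ] [201 187 167]
top scale 0.45 [228. 262.] [17. 18.] [360.5 247.9  10. ] [162 164 157]
top scale 0.21 [178. 229.] [33. 35.] [468.8 414.8  10. ] [208 158  72]
top spool_1 0.57 [302. 159.] [11. 16.] [710.6  -2.1  10. ] [183 137  93]
top edge_paint_b 0.4 [242. 157.] [11. 16.] [719.4 205.2  10. ] [78 45 25]
top thread_card 0.61 [214. 165.] [22. 25.] [692.  303.1  10. ] [222 213 198]
scene die_1 0.97 [245. 255.  24.  38.]
  stemtop [368.3 243.1  64. ] flange [344.3 258.5  10. ]
scene die_1 0.89 [209. 294.  34.  37.]
  stemtop [298.3 358.5  64. ] flange [287.1 360.3  10. ]
scene die_1 0.84 [161. 304.  31.  40.]
  stemtop [325.3 447.8  64. ] flange [307.2 451.8  10. ]
scene die_1 0.58 [306. 208.  26.  26.]
  stemtop [448.7  14.1  64. ] flange [456.2   7.3  10. ]
scene die_1 0.56 [273. 217.  26.  32.]
  stemtop [457.9 109.8  64. ] flange [446.5 115.9  10. ]
scene pan_l 0.62 [143. 240.  56.  34.]
   65 [464.3 395.4  65. ]
   77 [448.4 399.8  77. ]
   89 [432.4 404.2  89. ]
scene pan_l 0.55 [210. 191.  42.  21.]
   65 [607.1 178.2  65. ]
   77 [588.2 187.2  77. ]
   89 [569.2 196.2  89. ]
apronL [582.4 -68.    4. ]
apronR [ 507.2 -101.1    4. ]
rearL [ 669.  -244.3   22. ]
rearR [ 595.9 -283.2   22. ]
slotend [ 613.8 -214.9   22. ]
```

View pics/scene0.png

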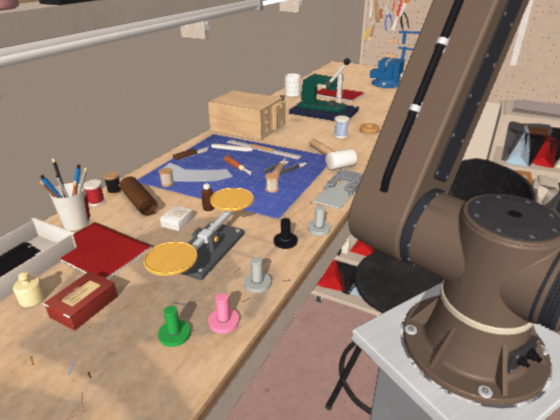

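View pics/wrist0.png

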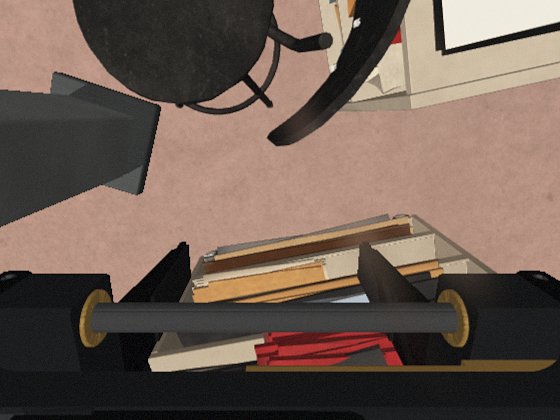

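```bash
cat >> h.py <<'E'
def totool(target,yaw=None):
    """shift in tool axes from present pose to world target (pointing down), and desired turn"""
    from scipy.spatial.transform import Rotation as R
    s=env.state(); r=R.from_euler('xyz',s['tcp_rot'])
    d=r.inv().apply(np.array(target)-s['eef_pos'])
    return np.round(s['eef_pos'],1),'tool shift',np.round(d,1),'|d|',round(np.linalg.norm(d),1),'yaw',round(s['tcp_rot'][2],3)
E
python3 - <<'E'
from h import *
print(totool([420,-430,250]), totool([445,-9,250]))
E
```

```text
(array([ 193.5, -594.3,  214.7]), 'tool shift', array([266.2, -86.1, -35.3]), '|d|', np.float64(282.0), 'yaw', np.float64(0.315)) (array([ 193.5, -594.3,  214.7]), 'tool shift', array([ 420.3, -478.7,  -35.4]), '|d|', np.float64(638.0), 'yaw', np.float64(0.315))
```

Request:
send_rows --plan "0 0 -50 0 50; 0 0 -50 0 50; 0 0 -50 0 50; 47 -13 0 0 50; 47 -13 0 0 50; 47 -13 0 0 50; 47 -13 0 0 50; 47 -13 0 0 50"

```text
t: 2.7
eef_pos: [398.4, -459.2, 370.1]
tcp_rot: [3.141, -0.001, 0.305]
ft_force: [0.8, -0.7, -0.2]
opening: 0.53
```

Run:
```python
from h import *
s=env.state();print(s['joints'],s['t'])
print(totool([480,-400,350]), totool([470,-9,300]))
```

```text
[-9.65116373e-01  3.55809268e-01  1.36691742e+00  8.08761535e-04
  1.41825456e+00  3.00672866e-01] 2.7
(array([ 398.4, -459.2,  370.1]), 'tool shift', array([ 95.6, -32. ,  20.2]), '|d|', np.float64(102.8), 'yaw', np.float64(0.305)) (array([ 398.4, -459.2,  370.1]), 'tool shift', array([ 203.4, -408. ,   70.1]), '|d|', np.float64(461.2), 'yaw', np.float64(0.305))
```

Request:
send_rows --plan "22 -44 0 0 50; 22 -44 0 0 50; 22 -44 0 0 50; 22 -44 0 0 50; 22 -44 0 0 50; 22 -44 0 0 50; 22 -44 10 0 50; 22 -44 10 0 50"

```text
t: 3.5
eef_pos: [462.4, -65.7, 350.4]
tcp_rot: [3.14, -0.004, 0.306]
ft_force: [0.5, -1.5, 0.4]
opening: 0.527
```

Run:
```python
from h import *
s=env.state();print(s['joints'],s['t'])
print(totool([459,9,250]))
p=shot('wrist','w1.png')
for r in regions_of('die_1',p): print(r['bbox'],r['confidence'])
```

```text
[-2.83565898e-01  1.34086785e-01  1.71915008e+00  1.53558896e-03
  1.28395283e+00  9.81287728e-01] 3.5
(array([462.4, -65.7, 350.4]), 'tool shift', array([ 18.7, -72.4, 100.4]), '|d|', np.float64(125.2), 'yaw', np.float64(0.306))
[30.6, 147.6, 57.7, 37.4] 0.95
[143.6, 117.4, 40.9, 38.9] 0.85
[0.6, 173.2, 12.1, 25.6] 0.8
[211.4, 134.9, 37.5, 39.4] 0.79
```

View pics/w1.png

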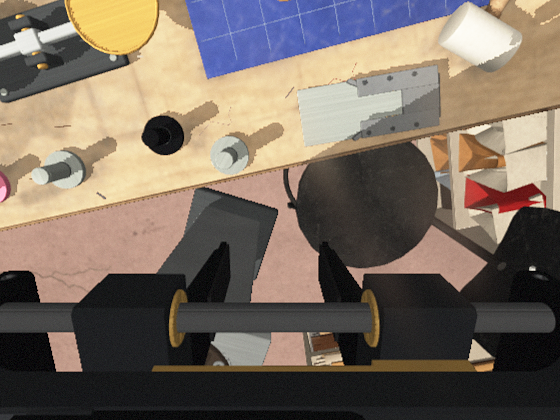

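Run:
```python
import cv2
a=cv2.imread('pics/w1.png');cv2.imwrite('pics/w1c.png',cv2.resize(a[55:185,200:460],None,fx=3,fy=3,interpolation=2))
```

```text
(no output)
```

View pics/w1c.png

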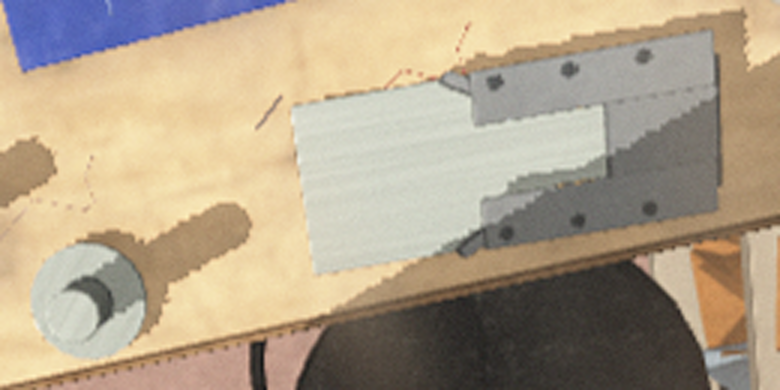

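Run:
```python
from h import *
from scipy.optimize import least_squares
p=shot('wrist')
c=lambda x,y:(200+x/3,55+y/3)
pts=[((292,107),4,(-75,42)),((316,273),4,(-75,-42)),((473,124),22,(10,17)),((483,199),22,(10,-17)),((606,178),22,(72,-17)),((604,104),22,(72,17)),((713,30),22,(130,42)),((718,208),22,(130,-42))]
W=np.array([ray(p,*c(*q),z)[:2] for q,z,_ in pts]);M=np.array([m for *_,m in pts],float)
for w,m in zip(W,M): print(m,np.round(w,1))
def f(v): 
    C,S=np.cos(v[2]),np.sin(v[2]); return (M@np.array([[C,S],[-S,C]])+v[:2]-W).ravel()
r=least_squares(f,[560,-140,-1.]);print(np.round(r.x,3));print(np.round(r.fun.reshape(-1,2),1))
# dies
for n,(u,v) in {'Bflange':c(88,300),'Bstem':c(74,313)}.items(): print(n,np.round(ray(p,u,v,10 if 'fl' in n else 64),1))
a=p['image'][140:200,20:100]; cv2.imwrite('pics/w1A.png',cv2.resize(a,None,fx=8,fy=8,interpolation=2)[:,:,::-1])
```

```text
[-75.  42.] [579.6 -61.7]
[-75. -42.] [507.2 -99.7]
[10. 17.] [ 597.4 -145.6]
[ 10. -17.] [ 566.7 -163.2]
[ 72. -17.] [ 594.1 -216.2]
[72. 17.] [ 624.7 -201.4]
[130.  42.] [ 670.  -236.4]
[130. -42.] [ 597.9 -273.9]
[ 576.438 -144.358   -1.093]
[[-0.4  3.3]
 [-2.6  2.6]
 [-1.2  0.2]
 [-0.8  2.1]
 [ 0.4  0. ]
 [-0.1  1. ]
 [ 3.5 -4. ]
 [ 1.1 -5.2]]
Bflange [458.9   7.8  10. ]
Bstem [459.6   7.4  64. ]
```

View pics/w1A.png

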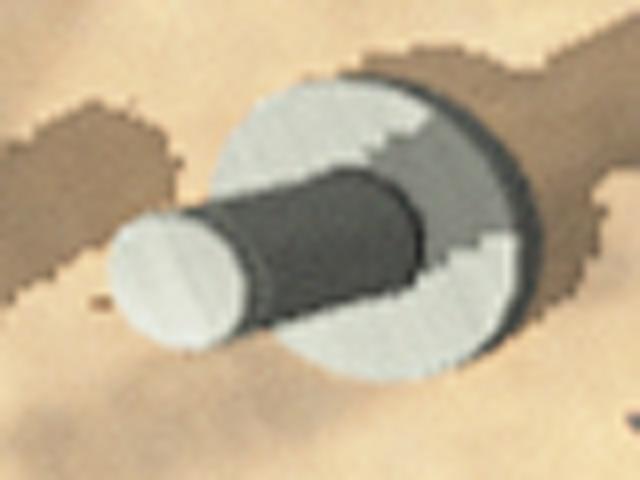

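Run:
```python
from h import *
p=shot('wrist')
print(np.round(ray(p,42.2,175,64),1),np.round(ray(p,66,168.5,10),1))
print(totool([459.3,7.5,130]))
```

```text
[360.8 242.3  64. ] [361.5 241.8  10. ]
(array([462.6, -66.8, 350.4]), 'tool shift', array([ 18.6, -72. , 220.4]), '|d|', np.float64(232.7), 'yaw', np.float64(0.308))
```

Request:
send_rows --plan "4 -15 44 0 50; 4 -15 44 0 50; 4 -15 44 0 50; 4 -14 44 0 50; 3 -13 44 0 50; 0 0 0 -0.085 50; 0 0 0 -0.085 50; 0 0 0 0 50"

```text
t: 4.5
eef_pos: [463.7, -2.2, 124.5]
tcp_rot: [3.133, -0.008, 0.469]
ft_force: [0.4, -0.5, 0.9]
opening: 0.526
```

Run:
```python
from h import *
p=shot('wrist','w2.png')
print(totool([459.3,7.5,28]))
```

```text
(array([463.9,  -2.3, 124.7]), 'tool shift', array([ -0.5, -11.7,  96.6]), '|d|', np.float64(97.3), 'yaw', np.float64(0.466))
```

View pics/w2.png

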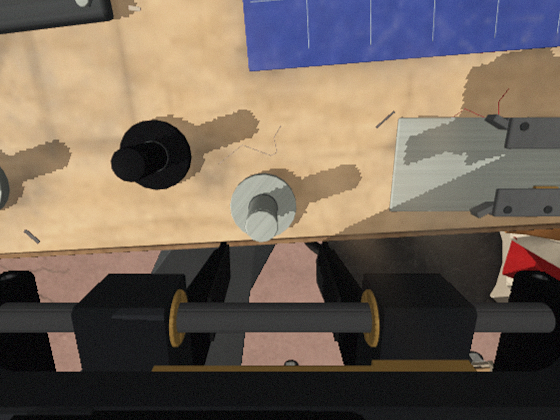

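Run:
```python
from h import *
p=shot('wrist')
print(ray(p,264,205,10),ray(p,262,226,64))
for q in [(399,117),(391,211)]: print(ray(p,*q,4))
print(env.state()['tcp_rot'])
s=shot('scene','s2.png')
a=s['image'][180:330,160:400]; cv2.imwrite('pics/s2c.png',cv2.resize(a,None,fx=3,fy=3,interpolation=2)[:,:,::-1])
```

```text
[461.66311321   5.16601833  10.        ] [460.13819622   4.90607966  64.        ]
[581.4434236  -64.12934639   4.        ]
[ 507.41851162 -102.90186285    4.        ]
[ 3.13232796 -0.00886892  0.46516972]
```

View pics/s2c.png

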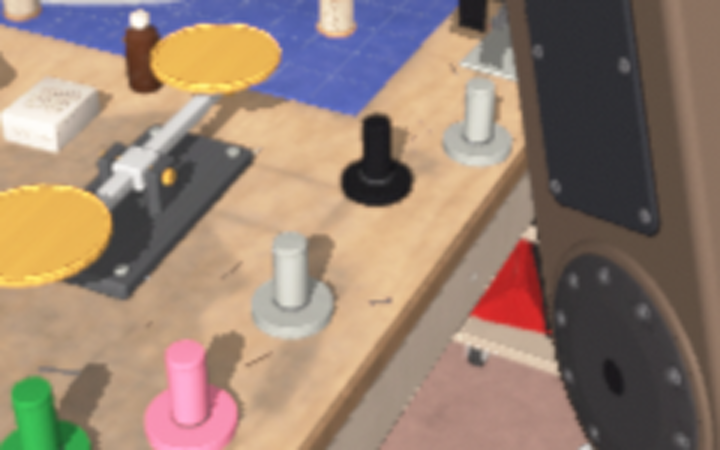

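Request:
send_rows --plan "0 -4 20 0 50; 0 -4 25 0 50; 0 -0.5 25 0 50; 0 0 20 0 50; 0 0 5 0 50"

```text
t: 5.15
eef_pos: [465.1, 2.8, 31.0]
tcp_rot: [3.126, -0.018, 0.453]
ft_force: [1.1, 0.0, -0.1]
opening: 0.528
```

Run:
```python
from h import *
p=shot('wrist','w3.png')
print(totool([460.3,5.5,28]),env.state()['tcp_rot'])
```

```text
(array([465.2,   2.8,  31.1]), 'tool shift', array([-3.3, -4.6,  3. ]), '|d|', np.float64(6.4), 'yaw', np.float64(0.453)) [ 3.12597463 -0.01837456  0.45301889]
```

View pics/w3.png

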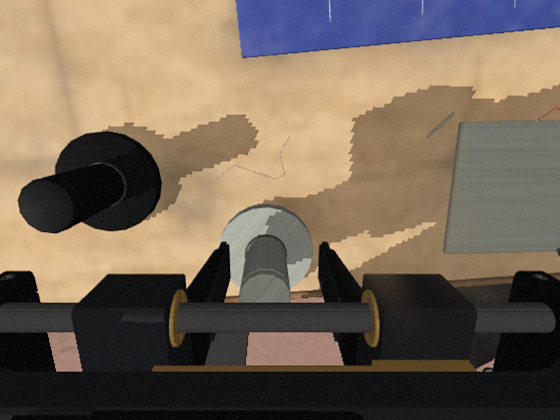

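Request:
send_rows --plan "-3 -4.5 2 0 50; 0 0 0 0 30; 0 0 0 0 10; 0 0 0 0 10; 0 0 0 0 10; 0 0 0 0 10"

```text
t: 5.8
eef_pos: [461.6, 5.3, 32.3]
tcp_rot: [3.123, -0.023, 0.451]
ft_force: [-0.9, 0.1, -2.9]
opening: 0.254
```

Run:
```python
from h import *
s=env.state();print(s['tcp_rot'],s['joints'],s['opening']*95.1,s['ft_force'],s['moment'])
p=shot('wrist','w4.png')
```

```text
[ 3.12322312 -0.02272658  0.45094577] [-0.12992768  0.56011193  2.13808777 -0.00717305  0.41432421  0.99665578] 24.15075425989509 [-0.93165257  0.05620636 -2.88389612] [ 0.03199422 -0.00046409  0.00489154]
```

View pics/w4.png

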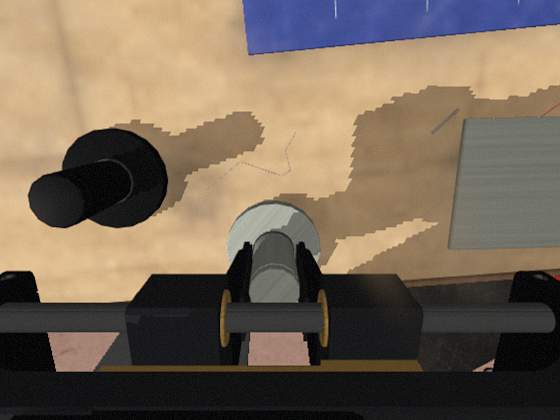

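Request:
send_rows --plan "0 0 -10 0 10; 0 0 -25 0 10; 0 0 -30 0 10; 0 0 -30 0 10; 0 0 -30 0 10; 0 0 -20 0 10; 0 0 -5 0 10; 0 0 0 0 10"

```text
t: 6.65
eef_pos: [455.4, 6.5, 190.5]
tcp_rot: [3.125, -0.02, 0.451]
ft_force: [-0.2, -0.1, -3.2]
opening: 0.254
```

Request:
send_rows --plan "17 -9 0 0 10; 30 -17 0 0 10; 34 -19 0 0 10; 34 -19 0 0 10; 34 -19 0 0 10; 25 -15 0 0 10; 10 -7 0 0 10; 0 0 0 0 10"

```text
t: 7.45
eef_pos: [575.5, 186.8, 180.6]
tcp_rot: [3.13, -0.005, 0.448]
ft_force: [-1.0, -1.3, -3.0]
opening: 0.261
```

Run:
```python
from h import *
s=env.state();print(s['t'],s['tcp_rot'],s['ft_force'],s['opening']*95.1)
p=shot('wrist','w5.png');q=shot('scene','s5.png')
for n,P in (('w',p),('s',q)):
  for r in boxes_of('pan_l',P):
    b=r['bbox'];c=(b[0]+b[2]/2,b[1]+b[3]/2);print(n,np.round(b),r['confidence'],[np.round(ray(P,*c,z),1) for z in(62,74,86)])
print(totool([588,187,190]))
a=q['image'][140:300,120:400]; cv2.imwrite('pics/s5c.png',cv2.resize(a,None,fx=2.8,fy=2.8,interpolation=2)[:,:,::-1])
```

```text
7.45 [ 3.12958833 -0.00476248  0.44809305] [-0.96077587 -1.27052357 -2.99146895] 24.835802702779777
w [228. 120. 127. 120.] 0.85 [array([604. , 180.9,  62. ]), array([605.7, 182.7,  74. ]), array([607.5, 184.4,  86. ])]
w [  3. 164.  65. 110.] 0.76 [array([470.7, 376. ,  62. ]), array([478. , 369.6,  74. ]), array([485.3, 363.2,  86. ])]
s [143. 240.  55.  34.] 0.79 [array([470. , 394.5,  62. ]), array([454. , 398.8,  74. ]), array([438.1, 403.2,  86. ])]
s [211. 189.  44.  23.] 0.66 [array([615.1, 170. ,  62. ]), array([596. , 179.1,  74. ]), array([577. , 188.2,  86. ])]
(array([575. , 184.9, 182.1]), 'tool shift', array([12.6,  3.8, -7.8]), '|d|', np.float64(15.3), 'yaw', np.float64(0.446))
```

View pics/w5.png

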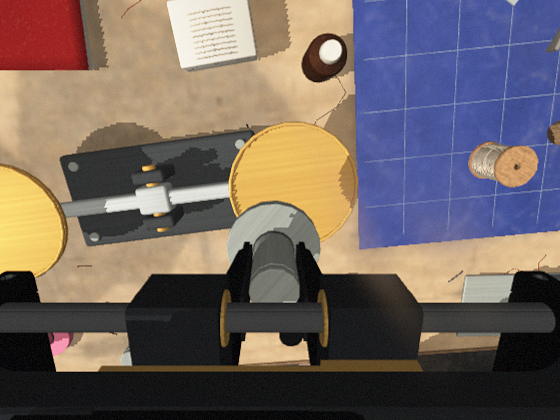

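View pics/s5c.png

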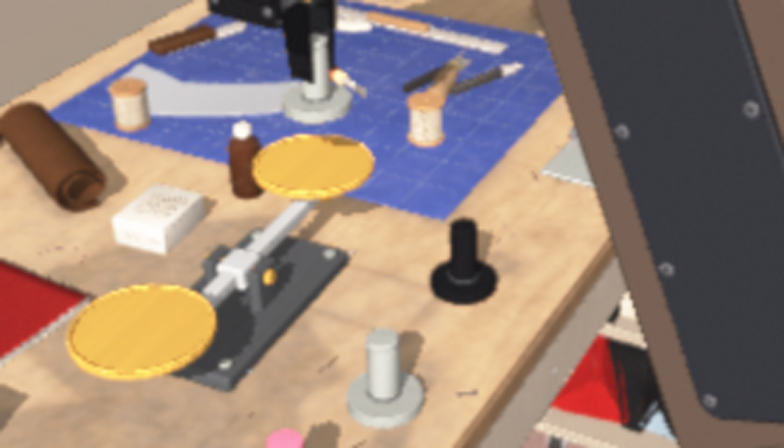

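Request:
send_rows --plan "11 8 5 0 10; 11 7 15 0 10; 0 0 20 0 10; 0 0 15 0 10; 0 0 8 0 10; 0 0 3 0 10; 0 0 0 0 10"

```text
t: 8.35
eef_pos: [606.7, 173.7, 115.8]
tcp_rot: [3.127, -0.011, 0.439]
ft_force: [-0.1, 0.1, -3.6]
opening: 0.255
```

Run:
```python
from h import *
s=env.state();print(s['t'],s['tcp_rot'],s['ft_force'],s['opening']*95.1)
p=shot('wrist','w6.png');q=shot('scene','s6.png')
print(totool([602,181,106]))
a=q['image'][140:300,120:400]; cv2.imwrite('pics/s6c.png',cv2.resize(a,None,fx=2.8,fy=2.8,interpolation=2)[:,:,::-1])
```

```text
8.35 [ 3.12714097 -0.01057317  0.43949544] [-0.06139929  0.07567368 -3.64395535] 24.220309084226173
(array([606.9, 174. , 116.4]), 'tool shift', array([-1.5, -8.6, 10.3]), '|d|', np.float64(13.5), 'yaw', np.float64(0.44))
```

View pics/w6.png

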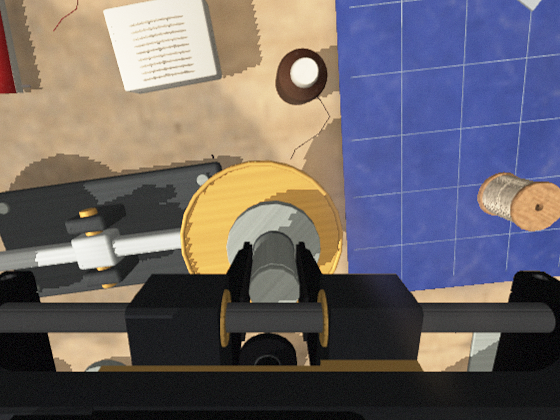

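View pics/s6c.png

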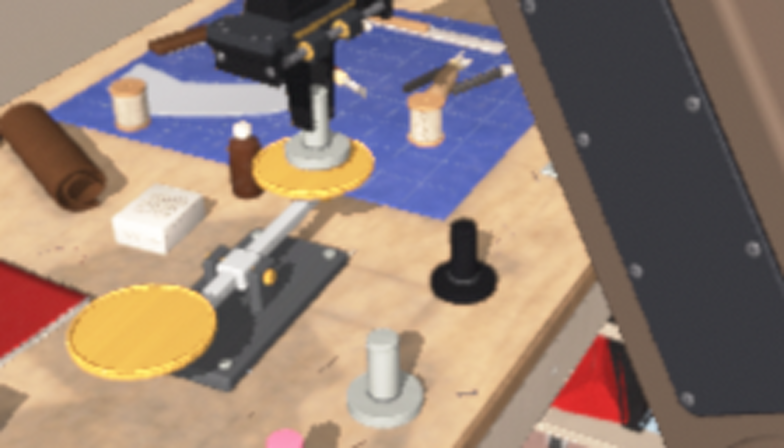

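Request:
send_rows --plan "0 -4 0 0 10; 0 -4 3 0 10; 0 0 3 0 10; 0 0 3 0 10; 0 0 3 0 10; 0 0 3 0 10"

```text
t: 9.05
eef_pos: [604.1, 182.5, 102.6]
tcp_rot: [3.126, -0.015, 0.441]
ft_force: [-1.1, 0.3, -1.8]
opening: 0.254
```

Run:
```python
from h import *
s=env.state();print(s['t'],s['tcp_rot'],s['ft_force'],s['opening']*95.1)
p=shot('wrist','w7.png');q=shot('scene','s7.png')
a=q['image'][140:300,120:400]; cv2.imwrite('pics/s7c.png',cv2.resize(a,None,fx=2.8,fy=2.8,interpolation=2)[:,:,::-1])
```

```text
9.05 [ 3.12596062 -0.01527849  0.4408496 ] [-1.07628393  0.32019076 -1.84342658] 24.176464784073456
```

View pics/w7.png

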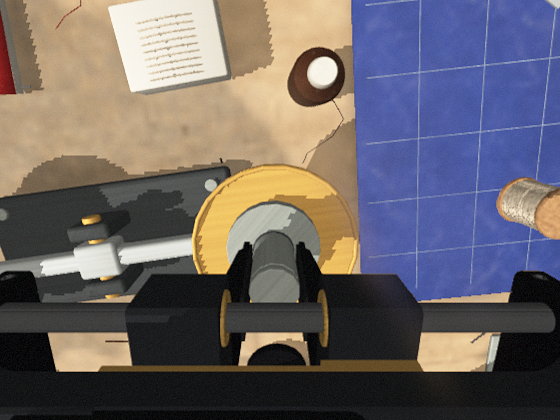

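View pics/s7c.png

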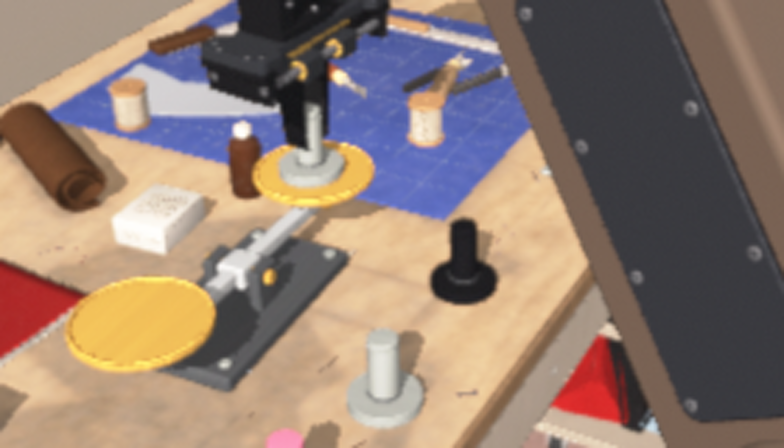

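Request:
send_rows --plan "0 0 2.5 0 10; 0 0 2.5 0 10; 0 0 2 0 10; 0 0 0 0 10"

```text
t: 9.55
eef_pos: [604.2, 182.3, 94.7]
tcp_rot: [3.126, -0.015, 0.44]
ft_force: [-0.3, -0.2, -3.9]
opening: 0.257
```

Request:
send_rows --plan "0 0 1 0 10; 0 0 0 0 10"

```text
t: 9.75
eef_pos: [604.4, 182.2, 94.5]
tcp_rot: [3.126, -0.015, 0.44]
ft_force: [-0.6, 0.4, -0.6]
opening: 0.257
```

Run:
```python
from h import *
s=env.state();print(s['t'],s['eef_pos'],s['ft_force'],s['opening']*95.1)
q=shot('scene','s8.png')
a=q['image'][140:300,120:400]; cv2.imwrite('pics/s8c.png',cv2.resize(a,None,fx=2.8,fy=2.8,interpolation=2)[:,:,::-1])
```

```text
9.75 [604.35663203 182.20610494  94.53407966] [-0.56188775  0.35807248 -0.59570111] 24.41150500494346
```

View pics/s8c.png

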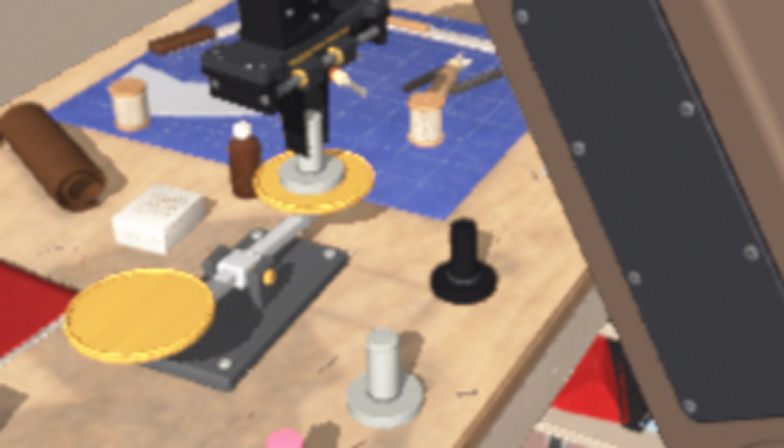

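Request:
send_rows --plan "0 0 0 0 26; 0 0 0 0 30; 0 0 0 0 40; 0 0 0 0 50; 0 0 0 0 50; 0 0 0 0 50"

```text
t: 10.4
eef_pos: [605.2, 182.3, 94.9]
tcp_rot: [3.125, -0.017, 0.44]
ft_force: [0.6, -0.6, 0.5]
opening: 0.517
```

Run:
```python
from h import *
s=env.state();print(s['t'],s['eef_pos'],s['ft_force'],s['opening']*95.1)
p=shot('wrist','w8.png')
```

```text
10.4 [605.17949961 182.26357871  94.93542687] [ 0.56765954 -0.58391546  0.54888954] 49.212258015204476
```

View pics/w8.png

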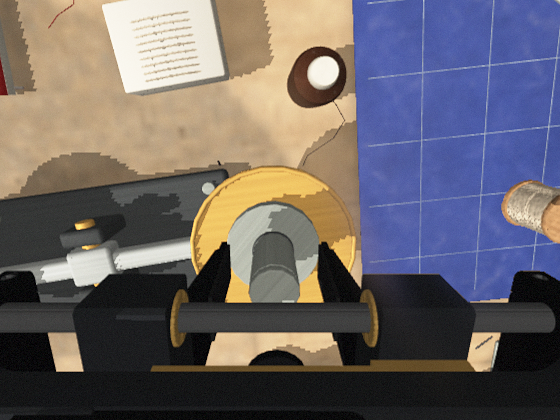

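Request:
send_rows --plan "0 0 -10 0 50; 0 0 -40 0 50; 0 0 -45 0 50; -20 -15 -15 0 50; -38 -31 0 0 50; -38 -31 0 0 50; -38 -31 0 0 50; -38 -31 0 0 50"

```text
t: 11.25
eef_pos: [386.2, 235.4, 207.7]
tcp_rot: [3.125, -0.024, 0.435]
ft_force: [-0.3, 1.3, 0.4]
opening: 0.524
```

Run:
```python
from h import *
s=env.state();print(s['t'],s['tcp_rot'],s['ft_force'],s['joints'])
p=shot('wrist','w9.png')
for r in regions_of('die_1',p): print(np.round(r['bbox']),r['confidence'])
print(totool([361,244,130]))
```

```text
11.25 [ 3.12509152 -0.02353214  0.43515803] [-0.33299049  1.3084726   0.4274911 ] [ 0.4108363   0.24713816  1.98432123 -0.02055449  0.88631036  1.55947543]
[110. 186.  62.  53.] 0.82
[ 22. 140.  76.  54.] 0.78
[371. 152.  64.  53.] 0.73
[401.   0.  74.  42.] 0.72
(array([383.2, 235.7, 207.8]), 'tool shift', array([-18.2, -18.2,  77.2]), '|d|', np.float64(81.3), 'yaw', np.float64(0.438))
```

View pics/w9.png

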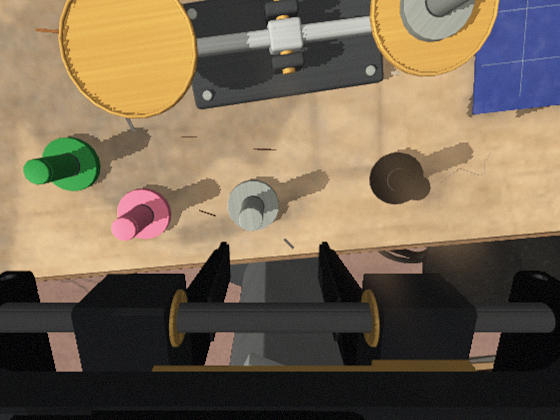

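Run:
```python
from h import *
p=shot('wrist')
print(ray(p,253.5,204,10),ray(p,251,214,64)); print('pan',ray(p,130,49,86))
x=(ray(p,253.5,204,10)+ray(p,251,214,64))/2
print(totool([x[0],x[1],32]))
```

```text
[359.03961444 246.6278962   10.        ] [362.09868119 248.1867115   64.        ]
pan [454.04794166 395.04908022  86.        ]
(array([386.1, 235.8, 208.1]), 'tool shift', array([-22.4, -24.2, 175.3]), '|d|', np.float64(178.3), 'yaw', np.float64(0.438))
```

Request:
send_rows --plan "-7 -8 35 0 50; -7 -8 35 0 50; -7 -8 25 0 50; 0 0 10 0 50; 0 0 0 0 50"

```text
t: 11.9
eef_pos: [365.7, 249.9, 102.2]
tcp_rot: [3.125, -0.034, 0.437]
ft_force: [0.2, 0.3, -0.3]
opening: 0.526
```

Run:
```python
from h import *
p=shot('wrist','w10.png');print(env.state()['tcp_rot'])
print(totool([360.5,247,32]))
```

```text
[ 3.12464083 -0.03502953  0.43697631]
(array([365.9, 250. , 102.8]), 'tool shift', array([-8.6, -0.8, 70.5]), '|d|', np.float64(71.1), 'yaw', np.float64(0.437))
```

View pics/w10.png

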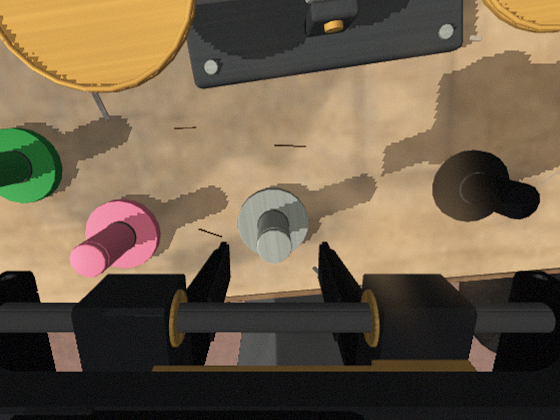

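Request:
send_rows --plan "-4 0 25 0 50; -4 0 25 0 50; 0 0 17 0 50; 0 0 3 0 50; 0 0 0 0 50"

```text
t: 12.45
eef_pos: [368.0, 247.8, 34.9]
tcp_rot: [3.125, -0.046, 0.435]
ft_force: [0.3, -0.0, 0.3]
opening: 0.53
```

Run:
```python
from h import *
p=shot('wrist','w11.png');print(env.state()['tcp_rot'],env.state()['ft_force'])
print(totool([360.5,247,32]))
```

```text
[ 3.12467938 -0.04632394  0.43447213] [ 0.17225885 -0.74800645 -0.40233219]
(array([368.1, 247.9,  35.2]), 'tool shift', array([-7.4, -2.5,  2.8]), '|d|', np.float64(8.3), 'yaw', np.float64(0.434))
```

View pics/w11.png

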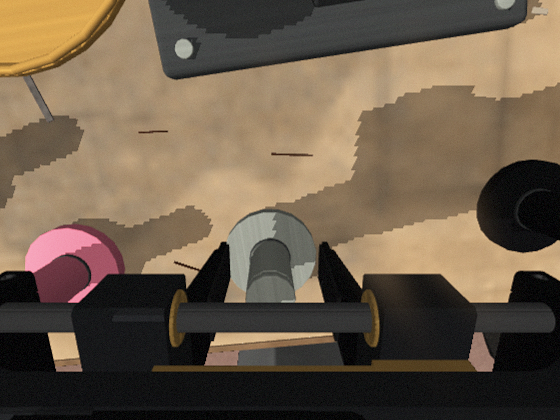

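Request:
send_rows --plan "-5 -2 2 0 50; -2 0 0 0 40; 0 0 0 0 10; 0 0 0 0 10; 0 0 0 0 10; 0 0 0 0 10"

```text
t: 13.1
eef_pos: [361.6, 247.3, 35.7]
tcp_rot: [3.125, -0.051, 0.435]
ft_force: [-0.2, 0.2, -3.6]
opening: 0.259
```

Run:
```python
from h import *
p=shot('wrist','w12.png');print(env.state()['tcp_rot'],env.state()['ft_force'])
```

```text
[ 3.12471394 -0.05121081  0.43473729] [-0.47178195  0.40182198  0.58054291]
```

View pics/w12.png

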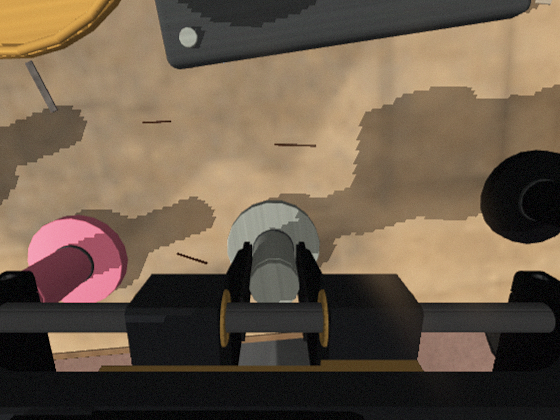

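Request:
send_rows --plan "0 0 -10 0 10; 0 0 -25 0 10; 0 0 -30 0 10; 0 0 -30 0 10; 0 0 -30 0 10; 0 0 -20 0 10; 0 0 -5 0 10; 0 0 0 0 10"

```text
t: 13.95
eef_pos: [350.9, 245.2, 192.7]
tcp_rot: [3.125, -0.045, 0.435]
ft_force: [0.1, -0.3, -4.6]
opening: 0.261
```

Request:
send_rows --plan "12 -9 0 0 10; 26 -17 0 0 10; 28 -18 0 0 10; 28 -18 0 0 10; 25 -16 0 0 10; 15 -9 0 0 10; 5 -4 0 0 10; 0 0 0 0 10"

```text
t: 14.75
eef_pos: [440.4, 394.2, 184.9]
tcp_rot: [3.123, -0.029, 0.433]
ft_force: [-0.6, -0.6, -3.6]
opening: 0.256
```

Run:
```python
from h import *
s=env.state();print(s['t'],s['tcp_rot'],s['ft_force'],s['opening']*95.1)
p=shot('wrist','w13.png');q=shot('scene','s13.png')
for n,P in (('w',p),('s',q)):
  for r in boxes_of('pan_l',P):
    b=r['bbox'];c=(b[0]+b[2]/2,b[1]+b[3]/2);print(n,np.round(b),r['confidence'],np.round(ray(P,*c,86),1))
print(totool([454,395,140]))
a=q['image'][140:300,120:400]; cv2.imwrite('pics/s13c.png',cv2.resize(a,None,fx=2.8,fy=2.8,interpolation=2)[:,:,::-1])
```

```text
14.75 [ 3.12322076 -0.02935111  0.43330321] [-0.58842951 -0.57617694 -3.58640925] 24.388926635387527
w [214. 128. 131. 110.] 0.7 [467.4 398.9  86. ]
w [496.  84.  63. 123.] 0.56 [580.1 226.7  86. ]
w [543.  12.  16.  40.] 0.43 [657.4 261.4  86. ]
s [211. 194.  43.  22.] 0.96 [555.8 201.3  86. ]
s [142. 236.  56.  32.] 0.74 [454.2 397.1  86. ]
(array([440.2, 393. , 186.5]), 'tool shift', array([11.9,  3.1, 47. ]), '|d|', np.float64(48.6), 'yaw', np.float64(0.432))
```

View pics/w13.png

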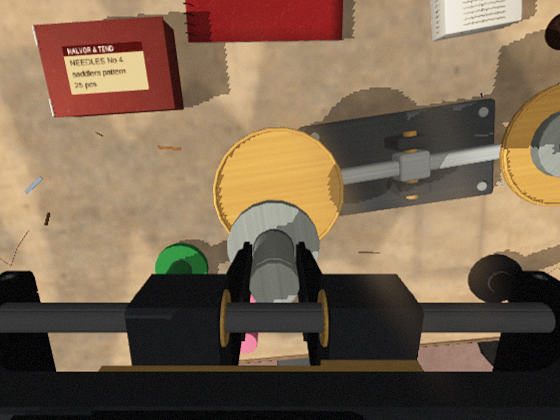

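View pics/s13c.png

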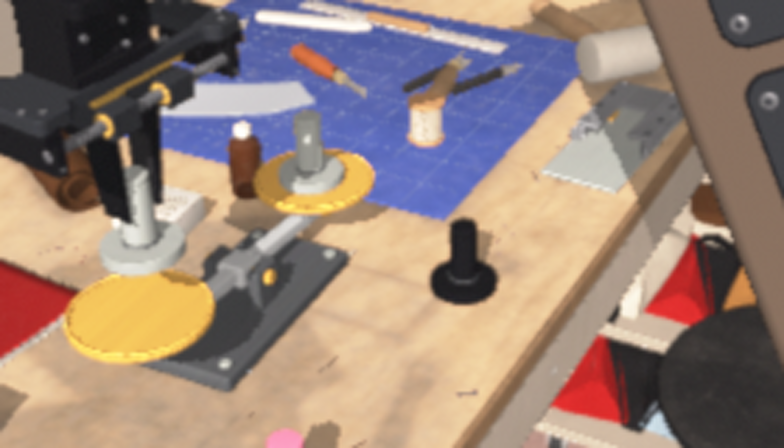

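Request:
send_rows --plan "8 2 5 0 10; 9 2 15 0 10; 0 0 18 0 10; 0 0 12 0 10; 0 0 6 0 10; 0 0 0 0 10"

```text
t: 15.55
eef_pos: [462.2, 394.9, 127.2]
tcp_rot: [3.123, -0.032, 0.43]
ft_force: [0.6, 0.3, -4.7]
opening: 0.255
```

Run:
```python
from h import *
s=env.state();print(s['t'],s['tcp_rot'],s['eef_pos'],s['ft_force'],s['opening']*95.1)
p=shot('wrist','w14.png');q=shot('scene','s14.png')
a=q['image'][140:300,120:400]; cv2.imwrite('pics/s14c.png',cv2.resize(a,None,fx=2.8,fy=2.8,interpolation=2)[:,:,::-1])
```

```text
15.55 [ 3.12342049 -0.03223814  0.43035781] [462.24988131 394.92830018 127.22620194] [ 0.59395579  0.29962392 -4.66278388] 24.26716562160544
```

View pics/w14.png

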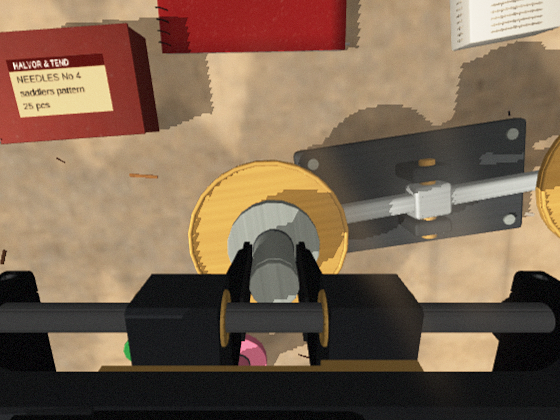

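View pics/s14c.png

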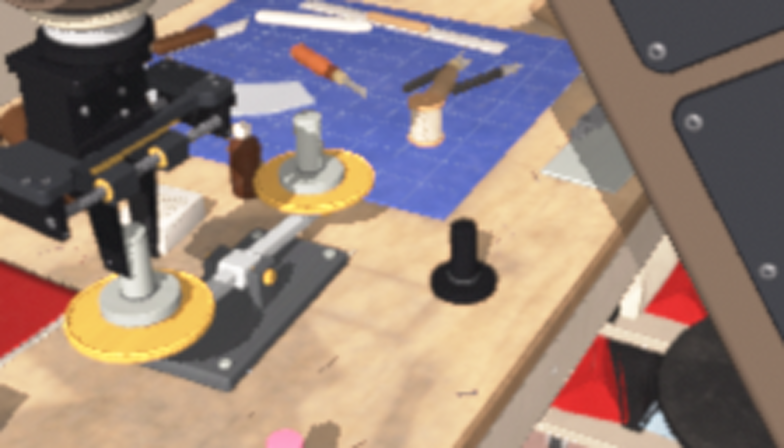

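Request:
send_rows --plan "0 -2 2 0 10; 0 -2 2 0 10; 0 0 1.5 0 10; 0 0 0 0 10"

```text
t: 16.05
eef_pos: [461.3, 399.9, 124.3]
tcp_rot: [3.124, -0.037, 0.431]
ft_force: [-0.7, -0.6, -4.3]
opening: 0.257
```

Request:
send_rows --plan "0 0 1.5 0 10; 0 0 0 0 10"

```text
t: 16.25
eef_pos: [461.4, 400.0, 122.9]
tcp_rot: [3.124, -0.037, 0.431]
ft_force: [0.2, -0.1, -4.7]
opening: 0.256
```

Request:
send_rows --plan "0 0 1.5 0 10; 0 0 0 0 10"

```text
t: 16.45
eef_pos: [461.5, 400.1, 121.6]
tcp_rot: [3.125, -0.038, 0.431]
ft_force: [-0.7, 1.0, -3.2]
opening: 0.261
```

Request:
send_rows --plan "0 0 1.5 0 10; 0 0 0 0 10"

```text
t: 16.65
eef_pos: [461.6, 400.2, 120.4]
tcp_rot: [3.125, -0.038, 0.431]
ft_force: [-1.2, -0.7, -1.2]
opening: 0.254
```

Request:
send_rows --plan "0 0 1.5 0 10; 0 0 0 0 10"

```text
t: 16.85
eef_pos: [461.7, 400.3, 119.0]
tcp_rot: [3.125, -0.039, 0.431]
ft_force: [-0.4, 0.4, -1.3]
opening: 0.258
```

Run:
```python
from h import *
s=env.state();print(s['t'],s['tcp_rot'],s['eef_pos'],s['ft_force'],s['opening']*95.1)
q=shot('scene','s15.png')
a=q['image'][140:300,120:400]; cv2.imwrite('pics/s15c.png',cv2.resize(a,None,fx=2.8,fy=2.8,interpolation=2)[:,:,::-1])
```

```text
16.85 [ 3.12496408 -0.03855211  0.4309964 ] [461.65321991 400.26990901 119.01595181] [-0.408418    0.36619827 -1.26795711] 24.50546500242202
```

View pics/s15c.png

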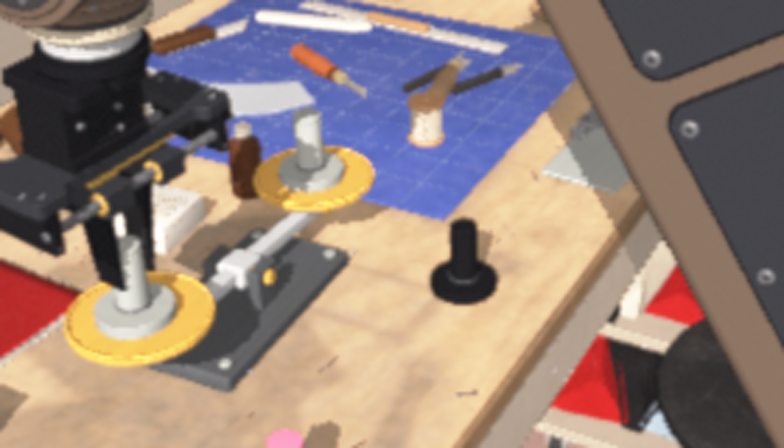

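Request:
send_rows --plan "0 0 0 0 26; 0 0 0 0 32; 0 0 0 0 45; 0 0 0 0 50; 0 0 0 0 50; 0 0 -15 0 50; 0 0 -30 0 50; 0 0 -10 0 50"

```text
t: 17.7
eef_pos: [459.8, 400.1, 174.7]
tcp_rot: [3.124, -0.038, 0.431]
ft_force: [0.1, 0.0, 0.5]
opening: 0.53
```

Request:
send_rows --plan "0 0 0 0 50; 0 0 0 0 50; 0 0 0 0 50; 0 0 0 0 50; 0 0 0 0 50; 0 0 0 0 50; 0 0 0 0 50; 0 0 0 0 50"

```text
t: 18.5
eef_pos: [459.2, 399.6, 171.5]
tcp_rot: [3.124, -0.035, 0.431]
ft_force: [0.2, -0.3, -0.1]
opening: 0.525
```

Run:
```python
from h import *
s=env.state();print(s['t'],s['tcp_rot'],s['eef_pos'],s['ft_force'],s['opening']*95.1)
p=shot('wrist','w16.png');q=shot('scene','s16.png')
a=q['image'][140:300,120:400]; cv2.imwrite('pics/s16c.png',cv2.resize(a,None,fx=2.8,fy=2.8,interpolation=2)[:,:,::-1])
```

```text
18.5 [ 3.12380488 -0.0350107   0.43086966] [459.18173871 399.57660836 171.5272425 ] [ 0.23214543 -0.28941236 -0.1312431 ] 49.912627182543844
```

View pics/w16.png

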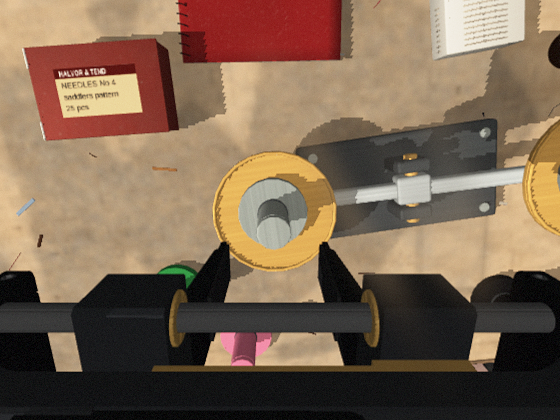

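View pics/s16c.png

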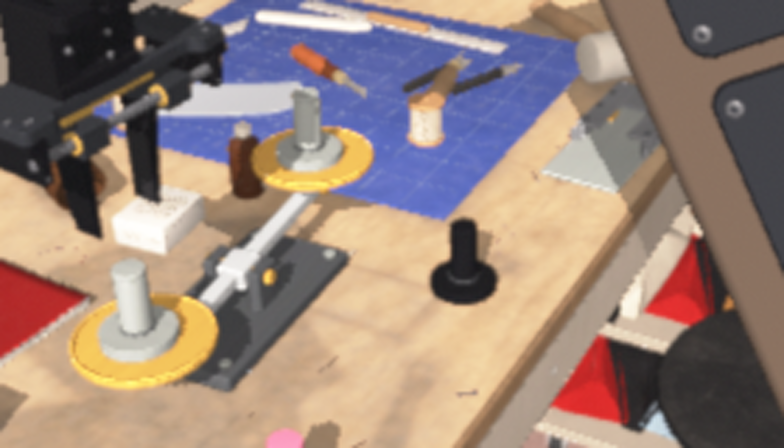

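Run:
```python
from h import *
p=shot('wrist')
a=ray(p,272,208.5,72);b=ray(p,272,230,126);print(a,b); print(totool([(a[0]+b[0])/2,(a[1]+b[1])/2,94]))
```

```text
[463.82813427 401.35316605  72.        ] [461.96776951 401.26914422 126.        ]
(array([459.2, 399.6, 171.7]), 'tool shift', array([ 1.3, -1.4, 77.8]), '|d|', np.float64(77.8), 'yaw', np.float64(0.431))
```

Request:
send_rows --plan "2 -1 20 0 50; 2 0 25 0 50; 0 0 20 0 50; 0 0 8 0 50; 0 0 2 0 50; 0 0 0 0 50"

```text
t: 19.25
eef_pos: [466.6, 402.9, 96.5]
tcp_rot: [3.125, -0.039, 0.431]
ft_force: [-0.3, -0.3, 0.0]
opening: 0.525
```

Run:
```python
from h import *
p=shot('wrist','w17.png');print(env.state()['ft_force'],env.state()['tcp_rot'])
print(totool([463,401.2,94]))
```

```text
[0.7343459  0.29475017 0.62171401] [ 3.12469861 -0.03957758  0.4309079 ]
(array([466.7, 403. ,  96.8]), 'tool shift', array([-4.2,  0.1,  2.6]), '|d|', np.float64(4.9), 'yaw', np.float64(0.431))
```

View pics/w17.png

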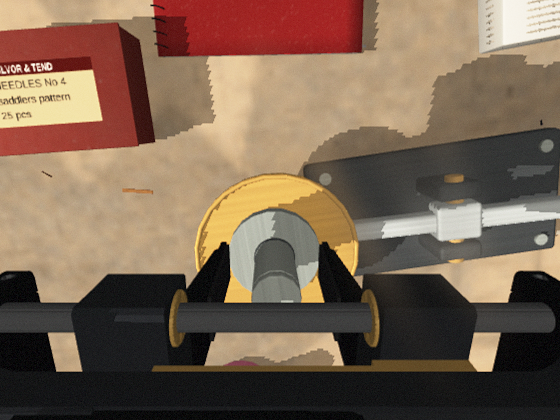

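Request:
send_rows --plan "-4 0.5 2 0 50; -1 0 0 0 40; 0 0 0 0 10; 0 0 0 0 10; 0 0 0 0 10; 0 0 0 0 10; 0 0 0 0 10"

```text
t: 20.0
eef_pos: [462.7, 400.7, 97.4]
tcp_rot: [3.125, -0.044, 0.431]
ft_force: [0.6, -0.1, 0.1]
opening: 0.259
```

Request:
send_rows --plan "0 0 -4 0 10; 0 0 -4 0 10; 0 0 -4 0 10; 0 0 -4 0 10; 0 0 -4 0 10; 0 0 -4 0 10; 0 0 -6 0 10; 0 0 -10 0 10"

```text
t: 20.8
eef_pos: [459.9, 400.0, 138.4]
tcp_rot: [3.125, -0.04, 0.431]
ft_force: [0.0, 0.7, -4.7]
opening: 0.257
```

Request:
send_rows --plan "0 0 -20 0 10; 0 0 -30 0 10; 0 0 -10 0 10; 0 0 0 0 10"

```text
t: 21.2
eef_pos: [456.7, 399.8, 202.5]
tcp_rot: [3.125, -0.04, 0.431]
ft_force: [0.3, -0.4, -3.8]
opening: 0.262
```

Run:
```python
from h import *
s=env.state();print(s['t'],s['tcp_rot'],s['eef_pos'],s['ft_force'],s['opening']*95.1)
p=shot('wrist','w18.png');q=shot('scene','s18.png')
a=q['image'][140:300,120:400]; cv2.imwrite('pics/s18c.png',cv2.resize(a,None,fx=2.8,fy=2.8,interpolation=2)[:,:,::-1])
c,sn=np.cos(-1.093),np.sin(-1.093)
for x in (-38,-150): print(x,576.4+c*x,-144.4+sn*x)
print(totool([559,-110.6,190]))
```

```text
21.2 [ 3.12486471 -0.03987402  0.43110362] [456.72639688 399.81654578 202.5098674 ] [ 0.27277145 -0.440974   -3.80316716] 24.903693100805157
-38 558.926710460311 -110.65560561126932
-150 507.4264886591227 -11.198443202378911
(array([456.4, 399.5, 200.9]), 'tool shift', array([-120.3,  506.1,   15. ]), '|d|', np.float64(520.5), 'yaw', np.float64(0.431))
```

View pics/s18c.png

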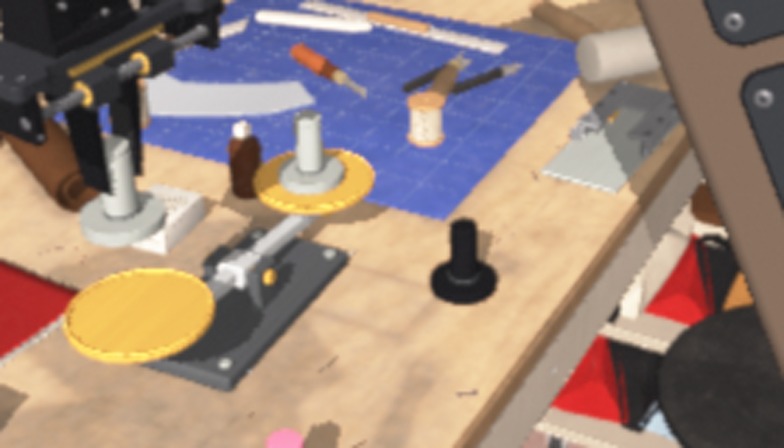

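Request:
send_rows --plan "-4 15 0 0 10; -8 30 0 0 10; -10 42 0 -0.01 10; -10 42 0 -0.01 10; -10 42 0 -0.01 10; -10 42 0 -0.01 10; -10 42 0 0 10; -10 42 0 0 10"

```text
t: 22.1
eef_pos: [518.2, 88.6, 194.3]
tcp_rot: [3.124, -0.022, 0.48]
ft_force: [0.9, -0.4, -4.9]
opening: 0.259
```

Run:
```python
from h import *
print(totool([559,-110.6,160]),env.state()['tcp_rot'])
```

```text
(array([518.2,  88.6, 194.3]), 'tool shift', array([-56.5, 194.9,  36.4]), '|d|', np.float64(206.2), 'yaw', np.float64(0.48)) [ 3.12441377 -0.02245144  0.48002717]
```

Request:
send_rows --plan "-10 38 0 0 10; -12 40 0 0 10; -12 40 5 0 10; -12 35 8 0 10; -6 22 5 0 10; -3 8 0 0 10; 0 0 0 0 10"

```text
t: 22.8
eef_pos: [549.3, -116.7, 170.3]
tcp_rot: [3.13, -0.013, 0.471]
ft_force: [-0.5, -0.4, -4.2]
opening: 0.258
```

Run:
```python
from h import *
print(totool([559,-110.6,160]),env.state()['tcp_rot'],env.state()['t'])
p=shot('wrist','w19.png')
```

```text
(array([ 549.3, -116.7,  170.3]), 'tool shift', array([11.3, -1.1, 10.4]), '|d|', np.float64(15.4), 'yaw', np.float64(0.471)) [ 3.13046188 -0.01305836  0.4714248 ] 22.8
```

View pics/w19.png

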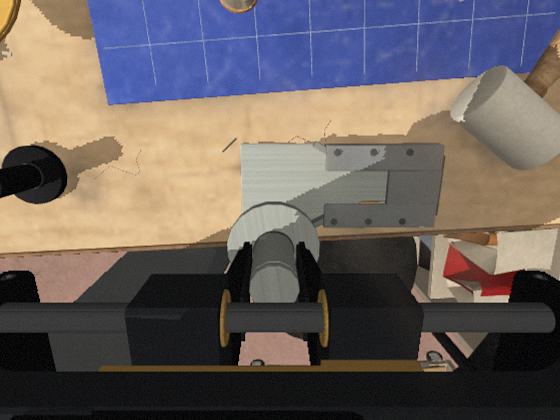

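Run:
```python
import cv2
a=cv2.imread('pics/w19.png');cv2.imwrite('pics/w19c.png',cv2.resize(a[130:240,230:450],None,fx=3.6,fy=3.6,interpolation=2))
```

```text
(no output)
```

View pics/w19c.png

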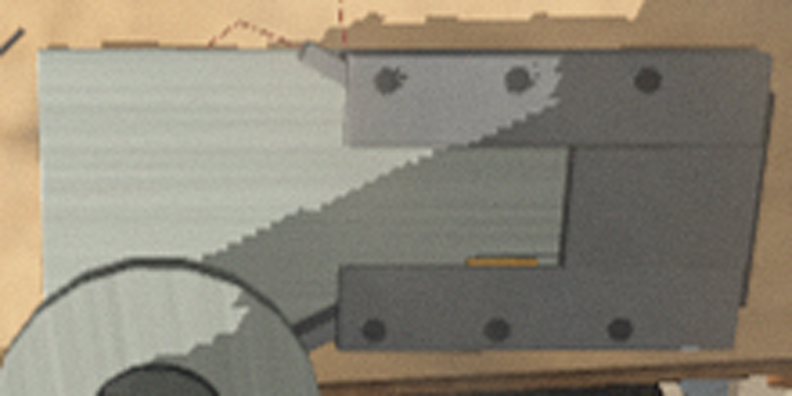

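```bash
cat > shoe.py <<'E'
from h import *
from scipy.optimize import least_squares
p=shot('wrist')
c=lambda x,y:(230+x/3.6,130+y/3.6)
pts=[((38,50),4,(-75,42)),((346,147),22,(10,17)),((340,267),22,(10,-17)),((562,265),22,(72,-17)),((570,147),22,(72,17)),((345,52),22,(10,42)),((338,348),22,(10,-42))]
W=np.array([ray(p,*c(*q),z)[:2] for q,z,_ in pts]);M=np.array([m for *_,m in pts],float)
def f(v): 
    C,S=np.cos(v[2]),np.sin(v[2]); return (M@np.array([[C,S],[-S,C]])+v[:2]-W).ravel()
r=least_squares(f,[560,-140,-1.],loss='soft_l1');print(np.round(r.x,3));
C,S=np.cos(r.x[2]),np.sin(r.x[2])
print(np.round(((W-r.x[:2])@np.array([[C,-S],[S,C]])),1).tolist())
print(r.x[:2]+np.array([C,S])*-38)
# die position check
f=foc(p)
for cc in [((163,377),'stem base? ')]: print(ray(p,*c(*cc[0]),170.3-35.4+10))
E
python3 shoe.py
```

```text
[ 577.802 -148.997   -1.094]
[[-73.8, 41.6], [10.4, 16.7], [10.0, -17.0], [72.1, -16.9], [71.3, 16.3], [9.1, 42.0], [10.3, -40.8]]
[ 560.37435333 -115.22930529]
[ 555.14185675 -114.26612754  144.9       ]
```

Request:
send_rows --plan "5 1 10 0 10; 5 0.5 25 0 10; 0 0 30 0 10; 0 0 25 0 10; 0 0 15 0 10; 0 0 8 0 10; 0 0 0 0 10"

```text
t: 23.6
eef_pos: [563.0, -103.7, 52.9]
tcp_rot: [3.129, -0.016, 0.483]
ft_force: [0.5, -0.2, -3.6]
opening: 0.255
```

Run:
```python
from h import *
print(totool([559.4,-113.4,42]),env.state()['tcp_rot'],env.state()['t'],env.state()['ft_force'])
p=shot('wrist','w20.png')
```

```text
(array([ 563. , -103.7,   52.9]), 'tool shift', array([-7.9,  6.8, 10.8]), '|d|', np.float64(15.0), 'yaw', np.float64(0.483)) [ 3.12863622 -0.01620428  0.48299901] 23.6 [ 0.46515969 -0.20976763 -3.62949752]
```

View pics/w20.png

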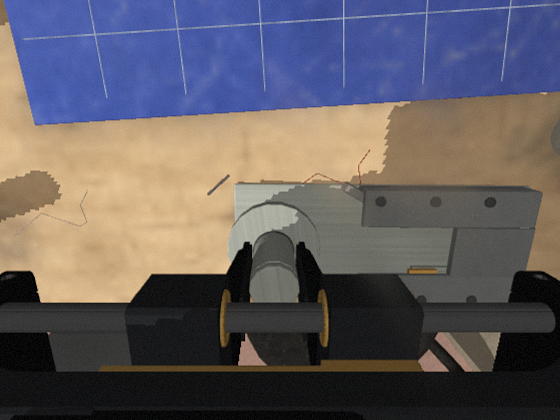

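Request:
send_rows --plan "-4 3.5 0 0 10; -4 3.5 2 0 10; 0 0 3 0 10; 0 0 2 0 10; 0 0 0 0 10"

```text
t: 24.15
eef_pos: [560.7, -114.9, 48.9]
tcp_rot: [3.124, -0.02, 0.483]
ft_force: [-1.4, 0.2, -4.4]
opening: 0.257
```

Run:
```python
from h import *
print(totool([559.4,-113.4,42]),env.state()['tcp_rot'],env.state()['t'],env.state()['ft_force'])
p=shot('wrist','w21.png')
```

```text
(array([ 560.7, -114.9,   48.9]), 'tool shift', array([-0.6, -2.1,  6.9]), '|d|', np.float64(7.2), 'yaw', np.float64(0.483)) [ 3.12434093 -0.02045513  0.48313527] 24.15 [-1.35388435  0.2276282  -4.37779507]
```

View pics/w21.png

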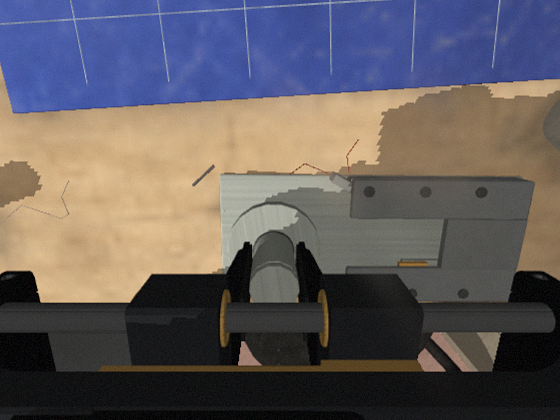

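Request:
send_rows --plan "1 0 2 0 10; 1 0 2 0 10; 0 0 1.5 0 10; 0 0 1 0 10; 0 0 0 0 10"

```text
t: 24.7
eef_pos: [563.0, -113.7, 42.0]
tcp_rot: [3.124, -0.021, 0.483]
ft_force: [-1.0, 0.5, -4.0]
opening: 0.26
```

Request:
send_rows --plan "0 0 1 0 10; 0 0 0 0 10"

```text
t: 24.9
eef_pos: [563.0, -113.7, 40.9]
tcp_rot: [3.124, -0.021, 0.484]
ft_force: [0.3, -0.3, -4.4]
opening: 0.253
```

Request:
send_rows --plan "0 0 1 0 10; 0 0 0 0 10"

```text
t: 25.1
eef_pos: [563.1, -113.7, 39.9]
tcp_rot: [3.124, -0.021, 0.484]
ft_force: [0.2, -1.1, -3.7]
opening: 0.255
```

Request:
send_rows --plan "0 0 1 0 10; 0 0 0 0 10"

```text
t: 25.3
eef_pos: [563.2, -114.0, 39.5]
tcp_rot: [3.124, -0.021, 0.484]
ft_force: [-0.0, 0.6, -4.0]
opening: 0.26
```

Request:
send_rows --plan "0 0 0.7 0 10; 0 0 0 0 10"

```text
t: 25.5
eef_pos: [563.3, -114.1, 39.5]
tcp_rot: [3.123, -0.021, 0.484]
ft_force: [-0.3, 0.1, -3.1]
opening: 0.255
```

Request:
send_rows --plan "0 0 0 0 26; 0 0 0 0 30; 0 0 0 0 40; 0 0 0 0 44; 0 0 0 0 44"

```text
t: 26.0
eef_pos: [564.3, -114.4, 39.9]
tcp_rot: [3.121, -0.023, 0.484]
ft_force: [0.1, -0.5, 0.1]
opening: 0.454
```

Run:
```python
from h import *
s=env.state();print(s['eef_pos'],s['tcp_rot'],s['t'],s['ft_force'])
p=shot('wrist','w22.png')
a=p['image'][160:310,200:540];cv2.imwrite('pics/w22c.png',cv2.resize(a,None,fx=2.35,fy=2.35,interpolation=2)[:,:,::-1])
```

```text
[ 564.25088599 -114.3530604    39.86441993] [ 3.12135093 -0.02300744  0.48369018] 26.0 [ 0.10407321 -0.50111055  0.06720021]
```

View pics/w22c.png

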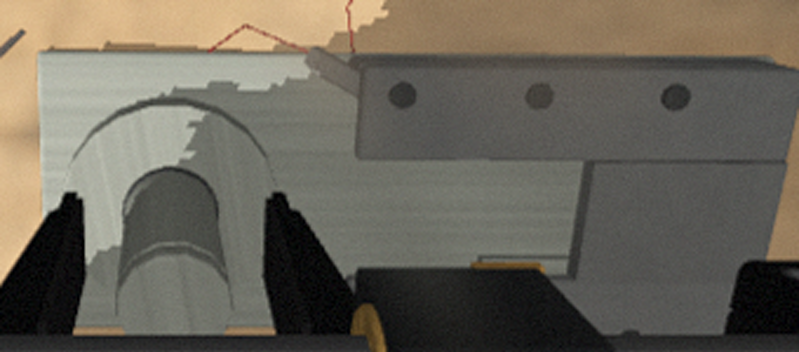

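Run:
```python
from h import *
p=shot('wrist')
c=lambda x,y:(200+x/2.35,160+y/2.35)
v=(577.8,-149.0,-1.094);C,S=np.cos(v[2]),np.sin(v[2])
def sh(q,z):
    d=ray(p,*c(*q),z)[:2]-np.array(v[:2]); return np.round([C*d[0]+S*d[1],-S*d[0]+C*d[1]],1)
for n,q,z in [('apron corner -75,42',(40,52),4),('lip 10,17',(357,158),22),('72,17',(588,160),22),('72,-17',(575,276),22),('lipouter 10,42',(360,66),22),('far apron edge y42',(200,51),4),('stem base far y+12.5',(169,169),14),('stemL',(122,210),14),('stemR',(217,208),14),('flange top far +30',(170,104),14),('flange bot far +30',(170,98),4),('prong',(472,263),8),('tcp',None,0)]:
    if q: print(n,sh(q,z))
    else:
        d=env.state()['eef_pos'][:2]-np.array(v[:2]);print(n,C*d[0]+S*d[1],-S*d[0]+C*d[1])
```

```text
apron corner -75,42 [-72.6  41.9]
lip 10,17 [10.7 17.6]
72,17 [71.2 17.1]
72,-17 [ 72.5 -16.1]
lipouter 10,42 [ 9.8 41.8]
far apron edge y42 [-29.3  42.3]
stem base far y+12.5 [-37.7  11.9]
stemL [-50.5   0.1]
stemR [-24.6   0.7]
flange top far +30 [-37.5  29.9]
flange bot far +30 [-37.4  29.1]
prong [ 50.2 -18.9]
tcp -37.055347124526406 3.8118136236432303
```

Request:
send_rows --plan "-3.5 0 3 0 44; 0 0 3 0 40; 0 0 0 0 10; 0 0 0 0 10; 0 0 0 0 10; 0 0 0 0 10"

```text
t: 26.7
eef_pos: [560.6, -115.9, 33.2]
tcp_rot: [3.122, -0.022, 0.483]
ft_force: [-0.5, -0.0, 0.4]
opening: 0.257
```

```bash
cat > st.py <<'E'
from h import *
s=env.state()
v=(577.8,-149.0,-1.094);C,S=np.cos(v[2]),np.sin(v[2])
d=s['eef_pos'][:2]-np.array(v[:2]);F=s['ft_force']
print('t',s['t'],'shoe x,y',np.round([C*d[0]+S*d[1],-S*d[0]+C*d[1]],2),'z',round(s['eef_pos'][2],2),'F x,y,z',np.round([C*F[0]+S*F[1],-S*F[0]+C*F[1],F[2]],2),'rot',np.round(s['tcp_rot'],4),'op',round(s['opening']*95.1,1))
E
python3 st.py
```

```text
t 26.7 shoe x,y [-37.24  -0.07] z 33.17 F x,y,z [-0.19 -0.43  0.4 ] rot [ 3.1223 -0.0224  0.4835] op 24.4
```

Request:
send_rows --plan "0 3 0.06 0 10; 0 5 0.1 0 10; 0 5 0.1 0 10; 0 5 0.1 0 10"

```text
t: 27.1
eef_pos: [568.8, -131.9, 33.1]
tcp_rot: [3.124, -0.021, 0.484]
ft_force: [-1.8, 2.9, 1.8]
opening: 0.26
```

```bash
python3 st.py
```

```text
t 27.1 shoe x,y [-19.29  -0.17] z 33.08 F x,y,z [-3.36 -0.26  1.77] rot [ 3.1244 -0.0212  0.4839] op 24.7
```

Request:
send_rows --plan "0 5 0 0 10; 0 5 0.05 0 10; 0 5 0.05 0 10; 0 5 0.05 0 10; 0 0 0 0 10"

```text
t: 27.6
eef_pos: [579.5, -152.5, 33.1]
tcp_rot: [3.124, -0.022, 0.483]
ft_force: [-0.8, 1.3, 1.5]
opening: 0.257
```

```bash
python3 st.py
python3 - <<'E'
from h import *
p=shot('wrist','w23.png')
a=p['image'][150:310,160:500];cv2.imwrite('pics/w23c.png',cv2.resize(a,None,fx=2.35,fy=2.35,interpolation=2)[:,:,::-1])
E
```

```text
t 27.6 shoe x,y [ 3.84 -0.11] z 33.13 F x,y,z [-1.48 -0.13  1.49] rot [ 3.1238 -0.0215  0.483 ] op 24.4
```

View pics/w23c.png

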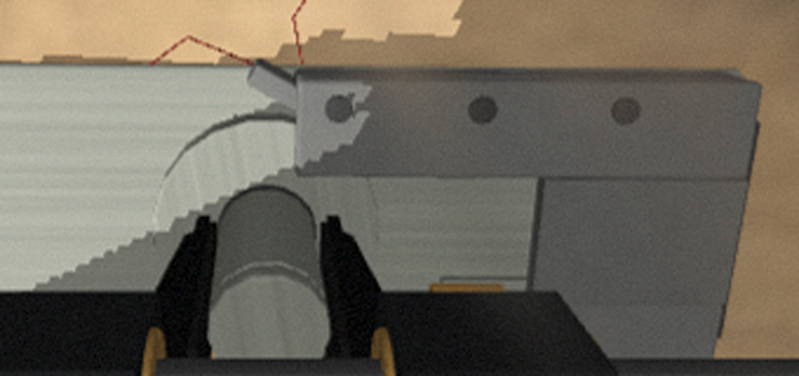

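Request:
send_rows --plan "0 3 0 0 10; 0 3 0.04 0 10; 0 3 0.04 0 10; 0 2 0.04 0 10; 0 0 0 0 10"

```text
t: 28.15
eef_pos: [584.5, -162.3, 33.1]
tcp_rot: [3.125, -0.021, 0.483]
ft_force: [-1.5, 0.8, 1.2]
opening: 0.262
```

```bash
python3 st.py
```

```text
t 28.15 shoe x,y [14.9  -0.19] z 33.08 F x,y,z [-1.35 -0.94  1.23] rot [ 3.1246 -0.0209  0.4834] op 24.9
```

Request:
send_rows --plan "0 1 0.02 0 10; 0 1 0.02 0 10; 0 1 0.02 0 10"

```text
t: 28.45
eef_pos: [585.8, -164.9, 33.1]
tcp_rot: [3.125, -0.021, 0.483]
ft_force: [-0.1, 2.3, 1.0]
opening: 0.255
```

```bash
python3 st.py
```

```text
t 28.45 shoe x,y [17.76 -0.19] z 33.08 F x,y,z [-2.05  0.96  1.03] rot [ 3.125  -0.0208  0.4834] op 24.3
```

Request:
send_rows --plan "0 1 0.02 0 10; 0 1 0.02 0 10"

```text
t: 28.65
eef_pos: [586.7, -166.7, 33.1]
tcp_rot: [3.125, -0.021, 0.484]
ft_force: [-1.5, 2.2, 1.3]
opening: 0.257
```

```bash
python3 st.py
```

```text
t 28.65 shoe x,y [19.79 -0.17] z 33.07 F x,y,z [-2.63 -0.38  1.3 ] rot [ 3.1251 -0.0207  0.4836] op 24.4
```

Request:
send_rows --plan "0 1 0.02 0 10; 0 1 0.02 0 10"

```text
t: 28.85
eef_pos: [587.8, -168.6, 33.1]
tcp_rot: [3.125, -0.021, 0.484]
ft_force: [-1.3, 1.4, 1.5]
opening: 0.252
```

```bash
python3 st.py
```

```text
t 28.85 shoe x,y [21.95 -0.12] z 33.07 F x,y,z [-1.88 -0.47  1.49] rot [ 3.1251 -0.0207  0.4837] op 24.0
```

Request:
send_rows --plan "0 1 0.02 0 10; 0 1 0.02 0 10"

```text
t: 29.05
eef_pos: [588.8, -170.5, 33.1]
tcp_rot: [3.125, -0.021, 0.484]
ft_force: [-0.8, 2.7, 1.1]
opening: 0.258
```

```bash
python3 st.py
```

```text
t 29.05 shoe x,y [24.13 -0.12] z 33.09 F x,y,z [-2.77  0.52  1.11] rot [ 3.1252 -0.0207  0.4836] op 24.5
```

Request:
send_rows --plan "0 1 0.02 0 10; 0 1 0.02 0 10"

```text
t: 29.25
eef_pos: [589.7, -172.3, 33.0]
tcp_rot: [3.125, -0.021, 0.484]
ft_force: [-0.9, 3.1, 0.8]
opening: 0.256
```

```bash
python3 st.py
```

```text
t 29.25 shoe x,y [26.18 -0.17] z 33.03 F x,y,z [-3.22  0.6   0.78] rot [ 3.1255 -0.0205  0.4836] op 24.3
```

Request:
send_rows --plan "0 1 0.02 0 10; 0 1 0.02 0 10"

```text
t: 29.45
eef_pos: [590.6, -174.1, 33.0]
tcp_rot: [3.126, -0.02, 0.484]
ft_force: [-1.0, 2.9, 0.4]
opening: 0.258
```

```bash
python3 st.py
```

```text
t 29.45 shoe x,y [28.18 -0.18] z 33.04 F x,y,z [-3.06  0.43  0.42] rot [ 3.1258 -0.0204  0.4836] op 24.5
```

Request:
send_rows --plan "0 0.6 0.01 0 10; 0 0.6 0.01 0 10"

```text
t: 29.65
eef_pos: [590.9, -175.0, 33.0]
tcp_rot: [3.127, -0.02, 0.483]
ft_force: [-2.8, 4.8, 2.8]
opening: 0.258
```

```bash
python3 st.py
```

```text
t 29.65 shoe x,y [29.14 -0.26] z 32.98 F x,y,z [-5.56 -0.25  2.78] rot [ 3.1266 -0.0201  0.4834] op 24.6
```

Request:
send_rows --plan "0 0.6 0.01 0 10; 0 0.6 0.01 0 10"

```text
t: 29.85
eef_pos: [591.0, -175.2, 33.0]
tcp_rot: [3.128, -0.019, 0.483]
ft_force: [-2.0, 5.4, 2.5]
opening: 0.258
```

```bash
python3 st.py; python3 -c "
from h import *
p=shot('wrist','w24.png')
a=p['image'][150:310,160:500];cv2.imwrite('pics/w24c.png',cv2.resize(a,None,fx=2.35,fy=2.35,interpolation=2)[:,:,::-1])"
```

```text
t 29.85 shoe x,y [29.31 -0.33] z 32.99 F x,y,z [-5.76  0.69  2.48] rot [ 3.1285 -0.0194  0.4835] op 24.5
```

View pics/w24c.png

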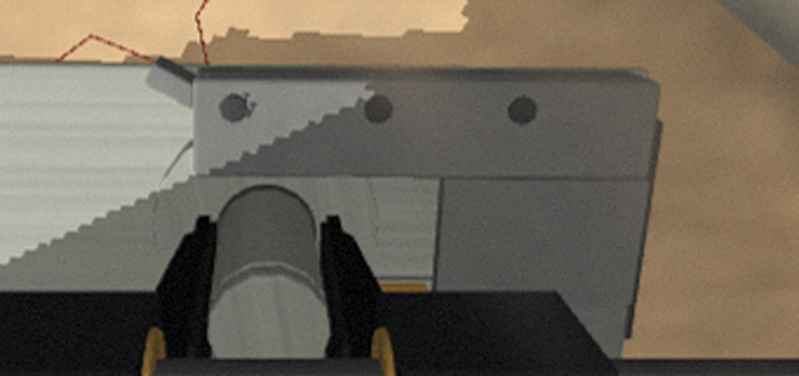

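Request:
send_rows --plan "0 0 0 0 26; 0 0 0 0 28; 0 0 0 0 34; 0 0 0 0 40; 0 0 0 0 40"

```text
t: 30.4
eef_pos: [592.3, -176.7, 33.3]
tcp_rot: [3.125, -0.021, 0.484]
ft_force: [-1.3, -0.8, -0.1]
opening: 0.412
```

```bash
python3 st.py; python3 -c "
from h import *
p=shot('wrist','w25.png')
a=p['image'][150:310,160:500];cv2.imwrite('pics/w25c.png',cv2.resize(a,None,fx=2.35,fy=2.35,interpolation=2)[:,:,::-1])"
```

```text
t 30.4 shoe x,y [31.31  0.19] z 33.27 F x,y,z [ 0.07 -1.54 -0.05] rot [ 3.1246 -0.0212  0.4838] op 39.2
```

View pics/w25c.png

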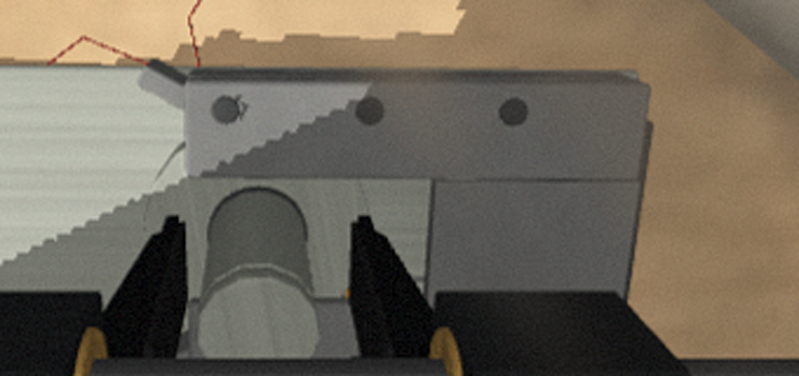

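Request:
send_rows --plan "0 -1.5 0 0 44; 0 0 -10 0 46; 0 0 -30 0 46; 0 0 -40 0 46; 0 0 -40 0 46; -5 -5 -30 0 46; -10 -30 0 0 46; -10 -40 0 0 46"

```text
t: 31.25
eef_pos: [531.1, -121.1, 191.0]
tcp_rot: [3.122, -0.024, 0.481]
ft_force: [0.3, 0.9, -0.1]
opening: 0.483
```

Request:
send_rows --plan "-10 -40 0 0 46; 0 0 0 0 46; 0 0 0 0 46; 0 0 0 0 46"

```text
t: 31.65
eef_pos: [500.3, -86.8, 193.8]
tcp_rot: [3.119, -0.026, 0.483]
ft_force: [-0.0, 0.2, -0.6]
opening: 0.482
```

```bash
python3 st.py; python3 -c "
from h import *
p=shot('wrist','w26.png');q=shot('scene','s26.png');t=shot('top','t26.png')
a=q['image'][140:300,120:400]; cv2.imwrite('pics/s26c.png',cv2.resize(a,None,fx=2.8,fy=2.8,interpolation=2)[:,:,::-1])
a=t['image'][130:310,140:400];cv2.imwrite('pics/t26c.png',cv2.resize(a,None,fx=3,fy=3,interpolation=2)[:,:,::-1])
"
```

```text
t 31.65 shoe x,y [-90.85 -40.35] z 193.76 F x,y,z [-0.14  0.06 -0.59] rot [ 3.119  -0.0264  0.4833] op 45.9
```

View pics/w26.png

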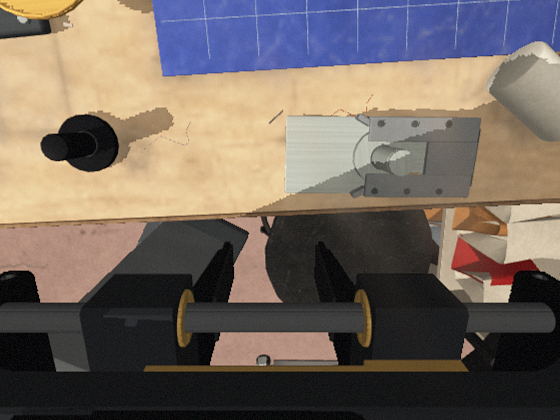

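View pics/s26c.png

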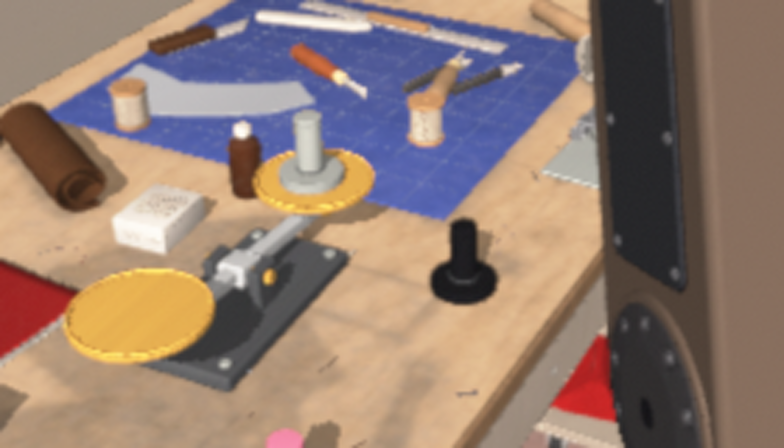

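View pics/t26c.png

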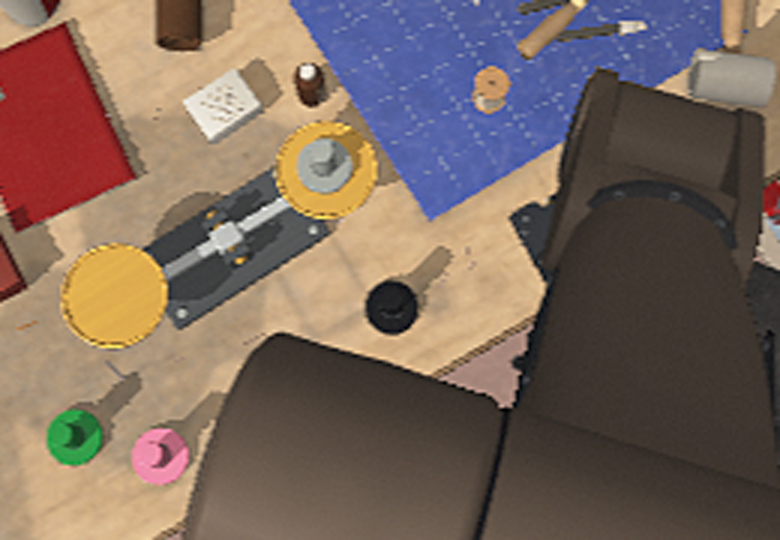

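Run:
```python
import cv2
a=cv2.imread('pics/w26.png');cv2.imwrite('pics/w26c.png',cv2.resize(a[105:205,275:490],None,fx=3.6,fy=3.6,interpolation=2))
```

```text
(no output)
```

View pics/w26c.png

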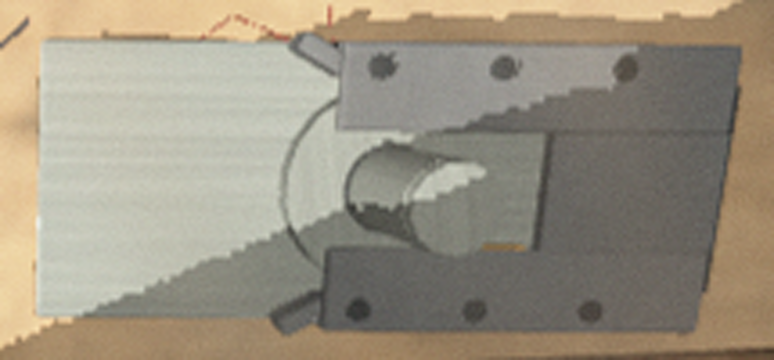

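Run:
```python
from h import *
p=shot('wrist')
c=lambda x,y:(275+x/3.6,105+y/3.6)
v=(577.8,-149.0,-1.094);C,S=np.cos(v[2]),np.sin(v[2])
def sh(q,z):
    d=ray(p,*c(*q),z)[:2]-np.array(v[:2]); return np.round([C*d[0]+S*d[1],-S*d[0]+C*d[1]],1)
for n,q,z in [('lip 10,17',(338,130),22),('lip 10,-17',(328,248),22),('72,17',(549,132),22),('72,-17',(535,248),22),('apron -75,42',(40,40),4),('apron -75,-42',(38,315),4),('flange rear top -30',(288,185),14),('flange rear bot -30',(281,187),4),('stem base left -12.5',(346,193),14),('stem top ctr',(450,210),68)]: print(n,sh(q,z))
```

```text
lip 10,17 [10.9 16.4]
lip 10,-17 [ 10.6 -17.5]
72,17 [71.8 16.1]
72,-17 [ 71.9 -17.4]
apron -75,42 [-73.6  40.9]
apron -75,-42 [-73.  -41.4]
flange rear top -30 [-0.3 -0. ]
flange rear bot -30 [ 0.3 -1.6]
stem base left -12.5 [17.2 -2.3]
stem top ctr [26.7 -0.8]
```

Run:
```python
from h import *
p=shot('wrist')
im=p['image']
a=cv2.resize(im[105:185,30:130],None,fx=6,fy=6,interpolation=2);b=cv2.resize(im[105:205,340:440],None,fx=6,fy=6,interpolation=2)
b=b[60:540]
out=cv2.addWeighted(a,1.5,a,0,30); cv2.imwrite('pics/blk.png',out[:,:,::-1]);cv2.imwrite('pics/stm.png',b[:,:,::-1])
def sho(x,y,z):
    v=(577.8,-149.0,-1.094);C,S=np.cos(v[2]),np.sin(v[2]);return [v[0]+C*x-S*y,v[1]+S*x+C*y,z]
def ring(x,y,r,z): return np.array([proj(p,sho(x+r*np.cos(t),y+r*np.sin(t),z)) for t in np.linspace(0,6.28,60)])
o=im.copy();o=cv2.resize(o[105:205,340:440],None,fx=6,fy=6,interpolation=2)
for r,z in((30,4),(30,14),(12.5,14),(12.5,68)):
    q=((ring(29.5,-0.5,r,z)-[340,105]+0.5)*6).astype(int); cv2.polylines(o,[q],True,(255,0,0),1)
cv2.imwrite('pics/ov.png',o[:,:,::-1])
```

```text
(no output)
```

View pics/ov.png

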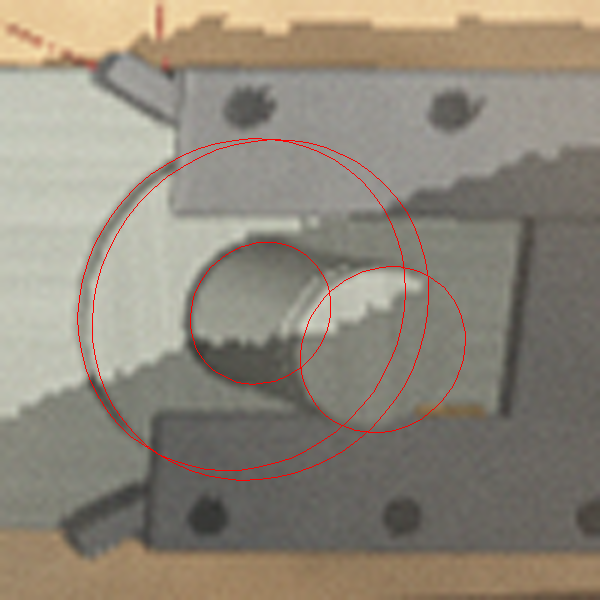

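View pics/blk.png

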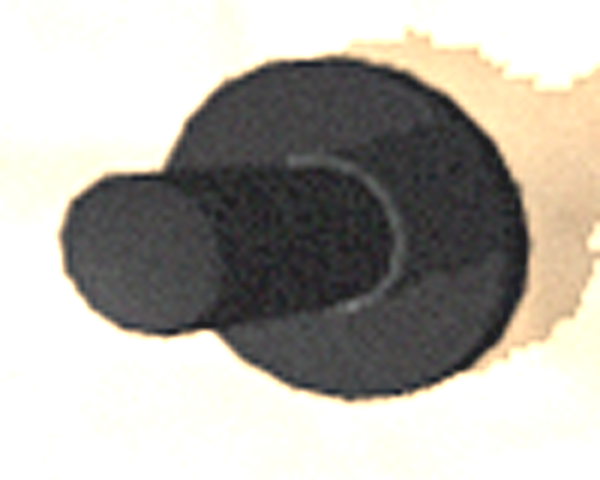

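```bash
python3 -c "
from h import *
print(job_done(), env.state()['t'])"
```

```text
the job is handed in; nothing more can be done
the job is handed in; nothing more can be done
```

I weighed the two steel dies, slid the heavier one home in the shoe, left the lighter one on its pan and handed the job in at about 32 s.

- **Weighing:** The die that started nearer the shoe went on one pan and the other die on the opposite pan. After I let go, the beam tipped towards the second die. The force readings agreed: about 4.5 N hanging for that die, 3 to 3.6 N for the other.
- **Setting down:** The highest wrist readings while setting the dies down were about 5 N, mostly their own weight (limit 25 N). These are readings at the end of each move, not continuous.
- **Sliding in:** I stood the heavier die on the apron, gripped it again and slid it in. Resistance rose from about 2 N to about 3 N over the last 4 mm or so before it stalled hard about 29.3 mm past the mouth. The highest wrist reading along the slide was about 5.8 N including friction, so roughly 4 N on the stop.
- **Last checks:**
  - After release and retreat, the die measured about 29.5 mm in, centred, with no spring-back. An upright die drawn over the picture matched it to within 1–2 mm.
  - One rough reading of the stem top came out about 3 mm off; the overlay did not support it.
  - The lighter die stands upright on its pan. The spool, card box and bottle look unmoved, and the gripper was clear of everything.

That the stop is fully in rests on the feel of the stall and the die's position; the noses themselves cannot be seen under the lips. The tool picked up 1–3° of tilt along the way that I could not correct. I regripped the die on the flat apron so it would not carry into the slide.

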